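# Draw the guarded bolt with the hook rod and free the vial rack

## Robot

A 6-joint arm with a two-finger parallel gripper is mounted at the origin on a cart in front of the work surface, level with it; the furniture and walls round the work are solid. World frame = base frame: x ahead of the robot, y to its left, z up, the work surface at z = 0. Lengths are in m, angles in rad, forces in N, time in s.
With the tool pointing down it reaches from about 0.375 to 0.925 m from the base axis. Payload 5.7 kg.
Tool frame: the origin (TCP) lies between the finger pads; the fingertips stand 25 mm ahead of it and the grasp point (between the pads) lies 6 mm ahead of it; z points along the fingers, x is the direction in which the jaws open and shut, and the axes are right-handed (so a half turn about z gives the same grasp; the last joint's range is limited). The gripper opens to 88 mm and grips with 3 to 60 N. Pads are 20 mm wide; open, the fingers measure 115 mm over their backs; the gripper's body (75 mm by 178 mm) begins 61 mm behind the grasp point.
Start: joints at [-1.394, 0.359, 1.51, -0, 1.272, -0.115], TCP at [0.173, -0.575, 0.248] pointing down, gripper open.
Joint ranges: [-2.97, 2.97], [-1.01, 2.36], [0.21, 2.38], [-0.96, 4.11], [0.2, 2.71], [-2.98, 2.98]. Speed limits (rad/s): [2.39, 2.39, 3.14, 3.14, 3.14, 3.14].

## Interface

Orientations are given as a 3x3 rotation matrix whose columns are the frame's x, y, z axes.
In Python, from plant import * gives the robot as it stands.
- The arm moves only by the tool send_rows, never from a script. Its argument "moves" is a list of rows, each a list of 7 numbers: the shift along the tool's x, y, z in mm, then the turn, a rotation vector about the tool's x, y, z in rad, then the opening in per cent of the stroke, from 0 (shut) to 100 (fully open). A call has exactly 5 rows; each row shifts and turns the commanded pose from where the row before left it, along the tool's axes as they then stand; what a row does not reach is not made up. A row lasts 1/12 s, in which the tool goes at most 41.7 mm and 7.16 degrees, less where a joint would pass 70% of its speed; a pose out of reach is approached as far as the arm can. A call with a gripper value outside its range is refused whole. The fingers move at their own pace and stop on an object; the grip force is fixed at half the most. Time passes only in rows, so rows that do not move let the fingers close, or fill a call up. It gives the time, the measured TCP pose, the force and the opening at its end, in the units of the state.
- get_state(): the state, without advancing time (a new reading comes with each control period).
- get_image(name): name is "side" or "top"; returns (picture, depth): 420x560x3 uint8, red, green, blue; 420x560 float32, m along the optical axis (not along the pixel's ray), 0 where there is no reading.
- calibration(name): a dict with "camera_matrix" (3x3 intrinsics, pixels), "rvec" (rotation vector, rad) and "tvec" (3), from world to camera coordinates, as OpenCV has them. Camera axes: x right, y down, z forward; pixel columns grow to the right and rows downward; lengths in m; the calibration is good to about 2 mm. A picture is of the moment at which its call begins. calibration takes no time and is no camera call.
- job_done(): hands the job in, once; it reports no verdict.
The state is a dict: "time_s": time; "qpos": joint angles; "joint_vel": joint speeds; "effort": joint torques, N m; "ee_pos": TCP position; "tool_rot": TCP orientation; "contact_force": force on the tool from outside, world axes, zero at the start; "wrist_torque": the same for the moment, N m; "width": opening from 0.0 (shut) to 1.0 (fully open).
Only numpy, scipy, OpenCV 4.12 (cv2) and the standard library are available. Lean on these libraries where they do the work, as an engineer would, in place of code of your own. Each camera call takes 0.05 s, during which the arm holds its last target.

## Task

The white vial rack in the exposure dock is held down by a bolt under the clear guard, where no hand may go. Take the hook rod with the yellow handle from its blue mat, reach in through the open end of the guard, hook the bolt's upright pin and draw the bolt all the way back until the rack is free, then lay the rod back on the mat. Lift the rack out and set it down upright inside the shallow blue tray; keep your fingers off the bolt, keep the rack upright all the while, and leave the loose tin, tape roll and goggles as they are.

Things in the scene. Friction and masses are not known exactly. Their poses are not given: they have to be found in the camera images.
- dock: Fixed aluminium dock, base plate 130 x 270 x 12 mm (x, y, z). Origin: centre of its underside. Rack berth at the -y end. Clear guard over the bolt from y = +4 to +133 mm: roof 92 mm inside, 97 mm outside (orange lip 99 mm) above the origin, walls inside at x = +-60 mm, shut towards the rack, wide open at y = +133 mm. A strap 35 mm wide (x), top 52 mm high, crosses the bolt at y = 16 and y = 122 mm.
- berth (a point): Centre of the rack's berth, on its floor 12 mm above the dock's underside, 70 mm from the dock's origin along dock -y; axes as the dock's. Black stops 7 mm high stand at the rack's ends and beside its four corners, with 2 mm play; the middle 60 mm of the rack's long sides are free for the fingers.
- mouth (a point): Middle of the guard's open end, 62 mm above the dock's underside, on the bolt's centre line; axes as the dock's, +y points out of the guard. The opening is 120 mm wide (dock x) and free from 52 to 92 mm above the dock's underside over its whole width.
- bolt_pin (a point): On the axis of the bolt's upright round steel pin (8 mm thick, red cap 12 mm wide), 62 mm above the dock's underside. Its bare shank runs from 46 mm (top of the 20 mm wide bolt) to 79 mm above the dock's underside, the cap to 83 mm. Axes as the dock's. With the bolt home it is 42 mm from the dock's origin along dock +y, 91 mm inside the mouth.
- bolt (a joint): Travel of the bolt along dock +y, towards the mouth, in m: 0 = home (its nose reaches 20 mm over the rack's end, 3 mm above the rack, so that the rack cannot be lifted), 0.045 = drawn to its stop. The nose leaves the rack at 0.020. It slides stiffly (about 3 N) and stays where it is left.
- hook_rod: Loose rod, 90 g, with a flat-sided yellow handle 100 mm long (x), 16 wide (y), 28 high (z). Origin: centre of the handle's underside. A steel rod 7 mm thick leaves its +x end (x = 50, ferrule to 57 mm) 14 mm above the underside along +x; at x = 200 mm it bends square to +y: the hook, lying flat, 26 mm long to its end's centre.
- hook_corner (a point): Centre of the bend between rod and hook: (200, 0, 14) mm in the frame of hook_rod; same axes.
- hook_tip (a point): Centre of the hook's round end: (200, 26, 14) mm in the frame of hook_rod; same axes.
- mat: Fixed blue mat, 300 x 110 x 3 mm, the rod's place. Origin: centre of its underside; x is its long side. The rod lies along +x of it, its handle at the near end.
- rack: Loose white drilled vial block, empty, 36 x 96 x 22 mm (x, y, z), 120 g or so. Origin: centre of its underside; its long side is its y, along the dock's y while in the berth.
- tray: Fixed shallow blue tray, 90 x 160 mm outside (x, y), walls 3 mm thick and 9 mm high, floor 3 mm thick. Origin: centre of its underside; y is its long side.
- screw_tin: Loose round tin with blue lid, 63 mm wide, 32 mm high, a bystander. Origin: centre of its underside.
- tape: Loose roll of tape, 106 mm wide, 25 mm high, a bystander. Origin: centre of its underside.
- goggles: Loose goggles, 72 x 141 x 53 mm, a bystander. Origin: centre of the underside.
There are look-alikes about, which are no part of the job. There is more than one size of the rack; the job needs the larger.

How it is judged:
By the outcome, as a careful person would: the job done as asked, in the order asked, and still so for the second after the job is handed in, with the robot touching nothing.
It also fails if it takes over 67 s, if anything falls off the work surface, if the arm or the gripper's body presses on something with over 40 N, if the wrist force passes 120 N, or if a joint passes its speed limit or range.

## Working session

There is one attempt and no reset: what is moved stays moved. The work goes in short steps, Python scripts to look and compute and a tool call to move; the robot and the scene stay as the last step left them, time stands still between calls to the robot, and variables do not carry over. Pictures are saved under pics/ and viewed, and the job is handed in when it is done.

Besides the shell and the picture viewer there is one more tool, called after "Call:" as name(argument=value, ...), one argument or row to a line, values as JSON. send_rows: Moves the arm, as the interface text tells. Its arguments: {"type":"object","properties":{"moves":{"type":"array"}},"required":["moves"]}

```bash
ls; mkdir -p pics; python3 - <<'E'
from plant import *
import cv2, numpy as np
s=get_state();print(s)
for n in("side","top"):
    p,d=get_image(n); cv2.imwrite(f"pics/{n}0.png",p[:,:,::-1]); np.savez(f"pics/{n}0.npz",p=p,d=d); c=calibration(n); print(n,c)
E
```

```text
pics
{'time_s': 0.0, 'qpos': array([-1.39406244e+00,  3.59486436e-01,  1.51140599e+00, -9.55577125e-06,
        1.27247735e+00, -1.15130883e-01]), 'joint_vel': array([-0.00150945,  0.00151945, -0.00083851,  0.00205455,  0.00069411,
       -0.00162647]), 'effort': array([-1.03672748e-03, -5.15382528e+01, -2.70735276e+01,  6.71727606e-02,
        3.49306560e-02, -1.44833011e-04]), 'ee_pos': array([ 0.17250426, -0.57401412,  0.24683066]), 'tool_rot': array([[ 2.87741041e-01, -9.57708197e-01, -3.21436320e-04],
       [-9.57706622e-01, -2.87741154e-01,  1.74783250e-03],
       [-1.76640397e-03, -1.95081450e-04, -9.99998421e-01]]), 'contact_force': array([-0.469702  ,  0.42843515, -0.44999773]), 'wrist_torque': array([ 0.00651118,  0.041283  , -0.04698179]), 'width': 1.0010868043925059}
side {'camera_matrix': array([[395.88534368,   0.        , 287.44543341],
       [  0.        , 395.88534368, 206.42904662],
       [  0.        ,   0.        ,   1.        ]]), 'rvec': array([ 0.39516894, -2.65111366,  1.37018765]), 'tvec': array([0.50956537, 0.17418622, 0.74699862])}
top {'camera_matrix': array([[506.90848436,   0.        , 282.18777369],
       [  0.        , 506.90848436, 213.88815945],
       [  0.        ,   0.        ,   1.        ]]), 'rvec': array([ 2.13868152, -2.14115404,  0.14517798]), 'tvec': array([-0.03946527,  0.57258221,  1.05301011])}
```

View pics/top0.png

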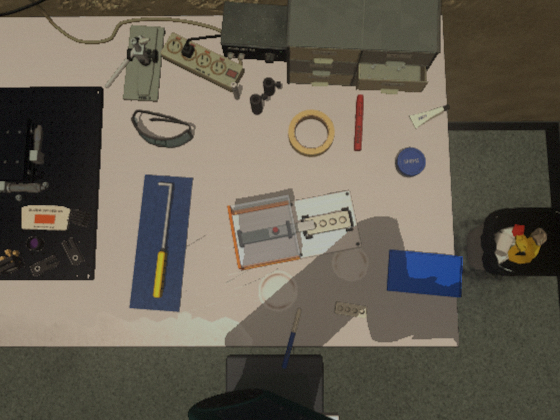

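View pics/side0.png

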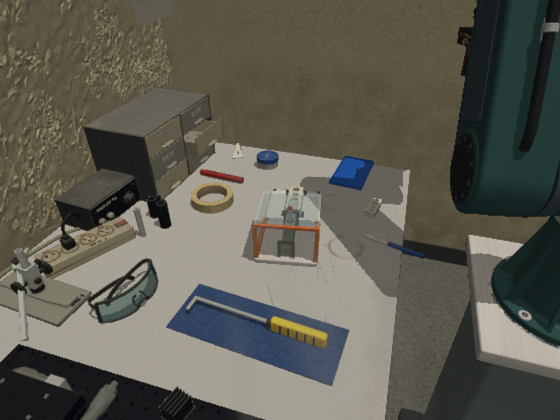

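The top view shows world +x upwards and +y to the left. Candidates:
- **Rod:** the yellow-handled hook rod on the blue mat at (160,240). Look-alikes are the red bar (359,122) and the blue/white pen (292,340).
- **Rack:** the larger one in the dock at (327,224). The small one is at (350,308).
- **Tray:** the blue tray at (425,273). The blue mat (160,240) and tin lid (410,161) are also blue.

Next, close crops.

```bash
cat > h.py <<'E'
import numpy as np, cv2
from plant import *
def cam(n):
    c=calibration(n); R=cv2.Rodrigues(c["rvec"])[0]; return c["camera_matrix"],R,c["tvec"].reshape(3)
def ray(n,u,v):
    K,R,t=cam(n); return -R.T@t, R.T@np.linalg.solve(K,np.array([u,v,1.]))
def atz(n,u,v,z):
    o,r=ray(n,u,v); return o+r*(z-o[2])/r[2]
def bydepth(n,u,v,d):
    o,r=ray(n,u,v); return o+r*d
def proj(n,P):
    c=calibration(n); return cv2.projectPoints(np.atleast_2d(np.asarray(P,float)),c["rvec"],c["tvec"],c["camera_matrix"],None)[0].reshape(-1,2)
def cloud(n,d):
    K,R,t=cam(n); v,u=np.mgrid[:d.shape[0],:d.shape[1]]
    X=np.stack([(u-K[0,2])/K[0,0]*d,(v-K[1,2])/K[1,1]*d,d],-1); return (X-t)@R
def snap(n,tag):
    p,d=get_image(n); cv2.imwrite(f"pics/{n}{tag}.png",p[:,:,::-1]); np.savez(f"pics/{n}{tag}.npz",p=p,d=d); return p,d
def crop(p,x0,y0,x1,y1,f,name):
    cv2.imwrite("pics/"+name,cv2.resize(p[y0:y1,x0:x1,::-1],None,fx=f,fy=f,interpolation=cv2.INTER_CUBIC))
E
python3 - <<'E'
from h import *
z=np.load("pics/top0.npz");p,d=z['p'],z['d']
crop(p,120,165,220,320,4,"c_mat.png"); crop(p,220,180,370,280,5,"c_dock.png"); crop(p,330,230,470,320,5,"c_tray.png")
hsv=cv2.cvtColor(p,cv2.COLOR_RGB2HSV); C=cloud("top",d)
print("table z",np.median(C[300:335,130:200,2]), (d==0).mean())
def rect(m,z,name):
    m=cv2.morphologyEx(m.astype(np.uint8),cv2.MORPH_CLOSE,np.ones((9,9)))
    cs=max(cv2.findContours(m,0,2)[0],key=cv2.contourArea).reshape(-1,2)
    W=np.array([atz("top",u,v,z)[:2] for u,v in cs],np.float32)
    r=cv2.minAreaRect(W); print(name,np.round(r[0],4),np.round(r[1],4),round(r[2],2),"px",cs.min(0),cs.max(0))
H,S,V=[hsv[...,i].astype(int) for i in range(3)]
u=np.arange(560)[None,:]+0*H; v=np.arange(420)[:,None]+0*H
bl=(H>100)&(H<130)&(S>120)
rect(bl&(u<220)&(v>160),.003,"mat")
rect(bl&(u>370)&(v>240),.009,"tray")
ye=(H>18)&(H<35)&(S>150)&(V>120)&(u<200)&(v>230)
rect(ye,.031,"handle"); print("handle z",np.median(C[ye][:,2]),np.median(C[ye],axis=0))
hk=(u>150)&(u<180)&(v>178)&(v<252)&(C[...,2]>.010)
q=C[hk]; print(len(q),q.min(0),q.max(0))
E
```

```text
table z 0.0008066359196029595 0.003796768707482993
mat [0.6575 0.5885] [0. 0.] 0.0 px [  6 180] [  6 180]
tray [ 0.4468 -0.3507] [0.1607 0.0886] 84.46 px [387 250] [462 296]
handle [0.4443 0.2258] [0.0142 0.0982] 85.16 px [153 251] [164 297]
handle z 0.030758845766218366 [0.44404417 0.22583906 0.03075885]
279 [ 0.41236561 -0.05244102  0.01004317] [0.64966759 0.23751204 1.12491899]
```

View pics/c_mat.png

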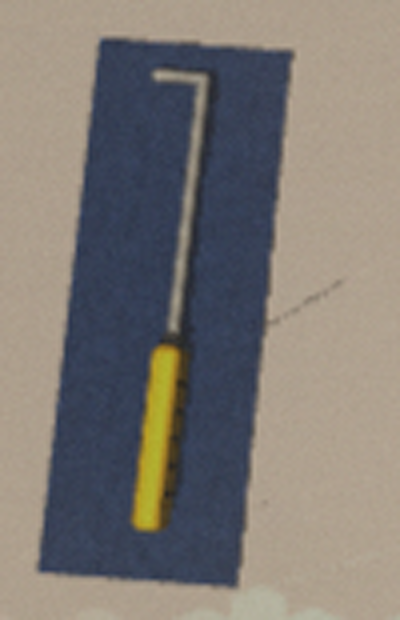

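View pics/c_dock.png

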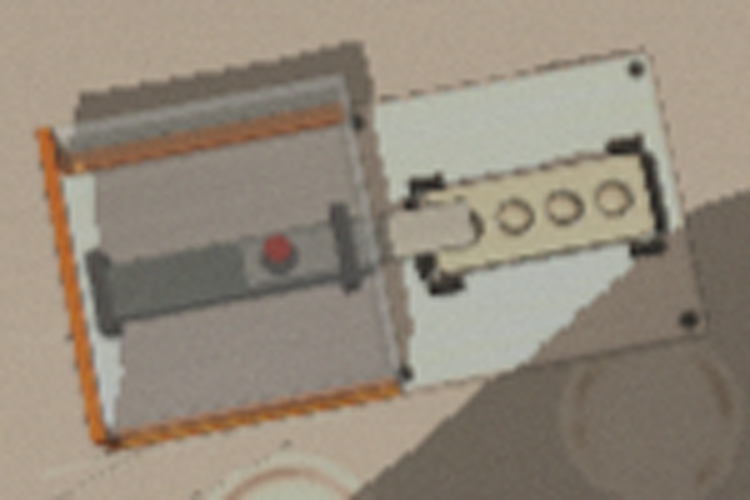

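View pics/c_tray.png

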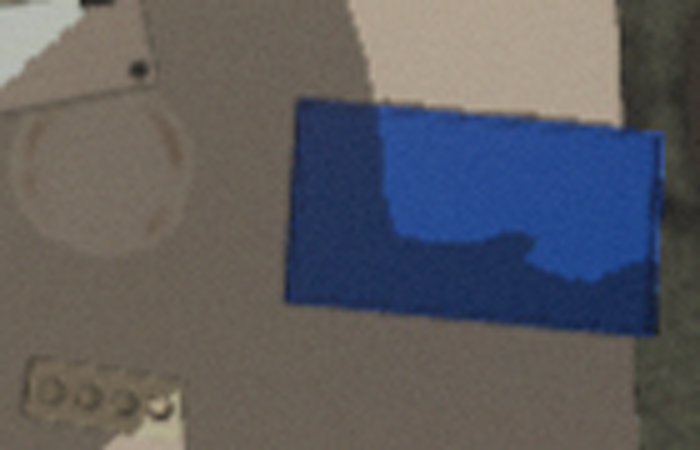

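```bash
python3 - <<'E'
from h import *
from scipy.optimize import least_squares
def fit(name,pts,x0):
    P=np.array([a[0] for a in pts],float)/1000; U=np.array([a[1] for a in pts],float)
    def W(q):
        c,s=np.cos(q[2]),np.sin(q[2]); return np.c_[q[0]+c*P[:,0]-s*P[:,1],q[1]+s*P[:,0]+c*P[:,1],P[:,2]]
    r=least_squares(lambda q:(proj("top",W(q))-U).ravel(),x0,loss='soft_l1'); print(name,np.round(r.x,4),np.degrees(r.x[2]).round(2)); print((proj("top",W(r.x))-U).round(1).tolist()); return r.x
f=lambda x,y,k,ox,oy:(ox+x/k-.5+.5/k,oy+y/k-.5+.5/k)
D=lambda x,y:f(x,y,5,220,180); M=lambda x,y:f(x,y,4,120,165); T=lambda x,y:f(x,y,5,330,230)
# dock: +x up in image, +y left
fit("dock",[((65,-135,12),D(648,50)),((-65,-135,12),D(705,332)),((0,42,83),D(278,248)),((62,133,98),D(42,130)),((-62,133,98),D(98,445)),
 ((18,-118,34),D(640,155)),((-18,-118,34),D(655,240))],[.5,0,0.])
fit("rod",[((200,0,17),M(204,77)),((200,29.5,17),M(152,75)),((50,8,31),M(155,346)),((50,-8,31),M(183,346)),((-50,8,31),M(133,528)),((-50,-8,31),M(161,528))],[.444,.226,0])
fit("mat",[((150,55,3),M(100,39)),((150,-55,3),M(293,50)),((-150,55,3),M(39,571)),((-150,-55,3),M(238,587))],[.5,.23,0])
fit("tray",[((45,80,9),T(297,98)),((45,-80,9),T(663,130)),((-45,80,9),T(286,301)),((-45,-80,9),T(657,335))],[.45,-.35,0])
z=np.load("pics/top0.npz");C=cloud("top",z['d'])
for n,u,v in[("cap",275,230),("rack",342,219),("plate",350,200),("bolt",250,236),("tray",440,265),("rod",167,220),("lip",233,230)]: print(n,C[v,u].round(4))
E
```

```text
dock [ 0.5419 -0.0694  0.1874] 10.74
[[0.2, 0.2], [1.0, 1.0], [1.0, 0.2], [-1.1, 1.8], [-1.8, -1.7], [-0.2, -0.4], [0.2, -1.3]]
rod [ 0.4446  0.2247 -0.0774] -4.43
[[0.1, 0.2], [0.0, -0.2], [-0.3, -0.9], [-0.0, -0.3], [-0.1, 0.3], [0.3, 0.9]]
mat [ 0.5173  0.2287 -0.0733] -4.2
[[0.1, -0.6], [-0.1, 0.0], [-0.1, 0.3], [0.1, 0.1]]
tray [ 0.4472 -0.3505 -0.0884] -5.07
[[0.2, -0.3], [0.1, -0.3], [-0.0, 0.4], [-0.2, 0.2]]
cap [ 0.5309 -0.0261  0.0996]
rack [ 0.5645 -0.1716  0.0175]
plate [ 0.6079 -0.1907  0.0121]
bolt [0.5188 0.0248 0.0982]
tray [ 0.464  -0.3861  0.0038]
rod [0.5618 0.2127 0.0261]
lip [0.5311 0.0596 0.0987]
```

```bash
cat >> h.py <<'E'
DOCK=(.5419,-.0694,.1874); ROD=(.4446,.2247,-.0774); MAT=(.5173,.2287,-.0733); TRAY=(.4472,-.3505,-.0884)
def w(q,P):
    P=np.atleast_2d(np.array(P,float))/1000; c,s=np.cos(q[2]),np.sin(q[2]); return np.c_[q[0]+c*P[:,0]-s*P[:,1],q[1]+s*P[:,0]+c*P[:,1],P[:,2]]
def draw(im,n,q,P,col,closed=True):
    u=proj(n,w(q,P)); cv2.polylines(im,[np.round(u*16).astype(np.int32)],closed,col,1,cv2.LINE_AA,4)
E
python3 - <<'E'
from h import *
for n,b,k in(("top",(120,165,470,320),2),("side",(160,140,420,380),3)):
    im=np.load(f"pics/{n}0.npz")['p'].copy(); im=cv2.resize(im,None,fx=1,fy=1)
    R=(255,0,0);G=(0,255,0)
    draw(im,n,DOCK,[(65,135,12),(65,-135,12),(-65,-135,12),(-65,135,12)],R)
    draw(im,n,DOCK,[(18,-118,34),(18,-22,34),(-18,-22,34),(-18,-118,34)],R)
    draw(im,n,DOCK,[(0,42,46),(0,42,83)],G)
    draw(im,n,DOCK,[(60,133,12),(60,133,92),(-60,133,92),(-60,133,12)],G,0)
    draw(im,n,ROD,[(50,0,17),(200,0,17),(200,26,17)],R,0)
    draw(im,n,ROD,[(50,8,31),(50,-8,31),(-50,-8,31),(-50,8,31)],R)
    draw(im,n,TRAY,[(45,80,9),(45,-80,9),(-45,-80,9),(-45,80,9)],R)
    x0,y0,x1,y1=b; crop(im,x0,y0,x1,y1,k,f"ov_{n}.png")
E
```

```text
(no output)
```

View pics/ov_top.png

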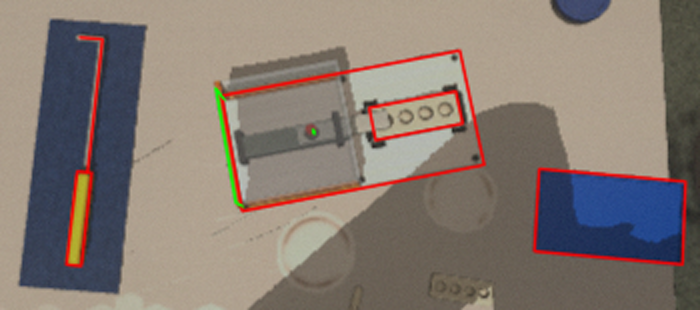

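View pics/ov_side.png

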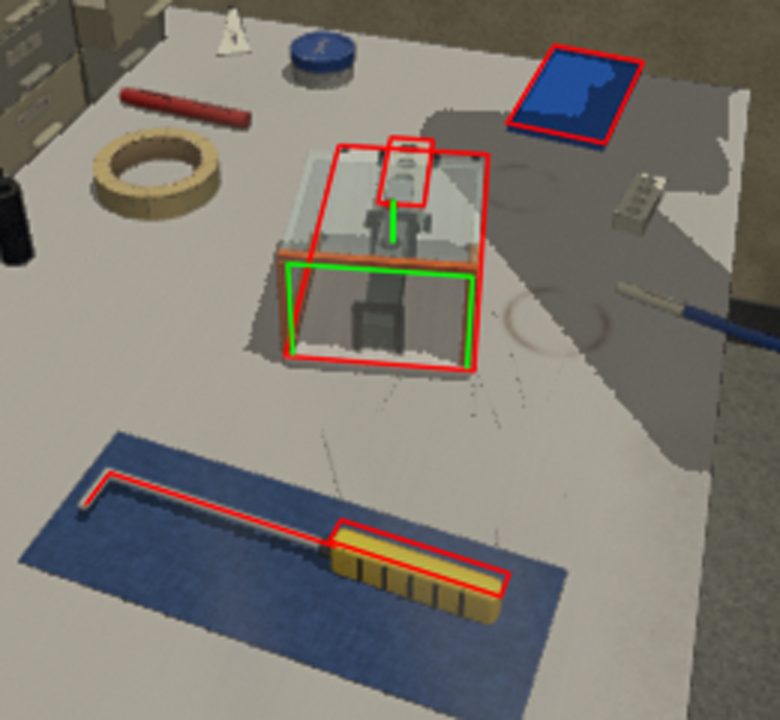

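```bash
cat >> h.py <<'E'
import math
def st():
    s=get_state(); R=s['tool_rot']; y=math.degrees(math.atan2(R[1,0],R[0,0]))
    print("t%.2f"%s['time_s'],"pos",s['ee_pos'].round(4),"yaw %.2f"%y,"tilt",R[:2,2].round(4),"F",s['contact_force'].round(1),"w %.3f"%s['width'],"q1 %.2f q6 %.2f"%(s['qpos'][0],s['qpos'][5])); return s,y
def plan(wps,vmax=38,wmax=.12):
    """wps: (x,y,z,yawdeg,grip[,vmax]) ; prints rows"""
    s,y=st(); p=s['ee_pos']*1000; rows=[]
    for q in wps:
        g=q[4]; v=q[5] if len(q)>5 else vmax
        d=np.array(q[:3])*1000-p; dy=(q[3]-y+180)%360-180
        n=max(1,math.ceil(np.linalg.norm(d)/v),math.ceil(abs(math.radians(dy))/wmax-1e-6))
        tz=round(-math.radians(dy)/n,3)
        for i in range(n):
            a=math.radians(y); X=np.array([math.cos(a),math.sin(a),0]);Y=np.array([math.sin(a),-math.cos(a),0])
            e=(np.array(q[:3])*1000-p)/(n-i)
            r=[round(e@X,1),round(e@Y,1),round(-e[2],1)]
            p=p+r[0]*X+r[1]*Y-r[2]*np.array([0,0,1]); y-=math.degrees(tz)
            rows.append(r+[0,0,tz,g])
    while len(rows)%5: rows.append([0,0,0,0,0,0,rows[-1][6]])
    for i in range(0,len(rows),5): print(str(rows[i:i+5]).replace(" ",""))
def hand(hx): return w(ROD,[(hx,0,0)])[0]
E
python3 - <<'E'
from h import *
g=hand(15);print(g)
Y=math.degrees(ROD[2])+90
plan([(.40,-.30,.25,-25,100),(.46,.0,.25,40,100),(g[0],g[1],.15,Y,100)])
E
```

```text
[0.45955509 0.22354016 0.        ]
t0.10 pos [ 0.1725 -0.5741  0.2469] yaw -73.28 tilt [-0.0003  0.0016] F [ 0.4 -1.3 -0. ] w 0.996 q1 -1.39 q6 -0.12
[[np.float64(-19.7),np.float64(-29.7),np.float64(-0.3),0,0,-0.084,100],[np.float64(-17.1),np.float64(-31.2),np.float64(-0.3),0,0,-0.084,100],[np.float64(-14.5),np.float64(-32.6),np.float64(-0.3),0,0,-0.084,100],[np.float64(-11.7),np.float64(-33.6),np.float64(-0.3),0,0,-0.084,100],[np.float64(-8.8),np.float64(-34.5),np.float64(-0.3),0,0,-0.084,100]]
[[np.float64(-5.9),np.float64(-35.1),np.float64(-0.3),0,0,-0.084,100],[np.float64(-2.9),np.float64(-35.5),np.float64(-0.3),0,0,-0.084,100],[np.float64(0.1),np.float64(-35.6),np.float64(-0.3),0,0,-0.084,100],[np.float64(3.0),np.float64(-35.5),np.float64(-0.3),0,0,-0.084,100],[np.float64(6.0),np.float64(-35.2),np.float64(-0.4),0,0,-0.084,100]]
[[np.float64(-7.3),np.float64(-29.7),np.float64(0.0),0,0,-0.114,100],[np.float64(-3.9),np.float64(-30.3),np.float64(0.0),0,0,-0.114,100],[np.float64(-0.4),np.float64(-30.6),np.float64(0.0),0,0,-0.114,100],[np.float64(3.1),np.float64(-30.4),np.float64(0.0)
[... 264 characters left out ...]
t64(0.0),0,0,-0.114,100],[np.float64(19.0),np.float64(-23.9),np.float64(0.0),0,0,-0.114,100],[np.float64(21.6),np.float64(-21.7),np.float64(0.0),0,0,-0.114,100]]
[[np.float64(20.5),np.float64(-24.4),np.float64(14.3),0,0,-0.113,100],[np.float64(23.2),np.float64(-22.0),np.float64(14.3),0,0,-0.113,100],[np.float64(25.5),np.float64(-19.2),np.float64(14.3),0,0,-0.113,100],[np.float64(27.5),np.float64(-16.2),np.float64(14.3),0,0,-0.113,100],[np.float64(29.2),np.float64(-13.0),np.float64(14.3),0,0,-0.113,100]]
[[np.float64(30.4),np.float64(-9.7),np.float64(14.3),0,0,-0.113,100],[np.float64(31.4),np.float64(-6.1),np.float64(14.2),0,0,-0.113,100],[0,0,0,0,0,0,100],[0,0,0,0,0,0,100],[0,0,0,0,0,0,100]]
```

```bash
sed -i 's/r=\[round(e@X,1),round(e@Y,1),round(-e\[2\],1)\]/r=[float(round(e@X)),float(round(e@Y)),float(round(-e[2]))]/; s/tz=round(-math.radians(dy)\/n,3)/tz=round(-math.radians(dy)\/n,3)/' h.py; sed -i 's/print(str(rows\[i:i+5\]).replace(" ",""))/print(str(rows[i:i+5]).replace(" ","").replace(".0,",","))/' h.py; tail -22 h.py | head -15
```

```text
u=proj(n,w(q,P)); cv2.polylines(im,[np.round(u*16).astype(np.int32)],closed,col,1,cv2.LINE_AA,4)
import math
def st():
    s=get_state(); R=s['tool_rot']; y=math.degrees(math.atan2(R[1,0],R[0,0]))
    print("t%.2f"%s['time_s'],"pos",s['ee_pos'].round(4),"yaw %.2f"%y,"tilt",R[:2,2].round(4),"F",s['contact_force'].round(1),"w %.3f"%s['width'],"q1 %.2f q6 %.2f"%(s['qpos'][0],s['qpos'][5])); return s,y
def plan(wps,vmax=38,wmax=.12):
    """wps: (x,y,z,yawdeg,grip[,vmax]) ; prints rows"""
    s,y=st(); p=s['ee_pos']*1000; rows=[]
    for q in wps:
        g=q[4]; v=q[5] if len(q)>5 else vmax
        d=np.array(q[:3])*1000-p; dy=(q[3]-y+180)%360-180
        n=max(1,math.ceil(np.linalg.norm(d)/v),math.ceil(abs(math.radians(dy))/wmax-1e-6))
        tz=round(-math.radians(dy)/n,3)
        for i in range(n):
            a=math.radians(y); X=np.array([math.cos(a),math.sin(a),0]);Y=np.array([math.sin(a),-math.cos(a),0])
```

Call:
send_rows(
  moves=[
    [-20, -30, 0, 0, 0, -0.084, 100],
    [-17, -31, 0, 0, 0, -0.084, 100],
    [-14, -33, 0, 0, 0, -0.084, 100],
    [-12, -34, 0, 0, 0, -0.084, 100],
    [-9, -34, 0, 0, 0, -0.084, 100],
  ],
)

```text
time_s: 0.52
ee_pos: [0.2873, -0.4356, 0.2472]
tool_rot: [[0.656, -0.755, -0.0], [-0.755, -0.656, 0.001], [-0.001, -0.0, -1.0]]
contact_force: [-0.1, -0.3, 0.3]
width: 1.001
```

Call:
send_rows(
  moves=[
    [-6, -35, 0, 0, 0, -0.084, 100],
    [-3, -35, 0, 0, 0, -0.084, 100],
    [0, -36, 0, 0, 0, -0.084, 100],
    [3, -36, 0, 0, 0, -0.084, 100],
    [6, -35, 0, 0, 0, -0.084, 100],
  ],
)

```text
time_s: 0.93
ee_pos: [0.4008, -0.2981, 0.2475]
tool_rot: [[0.907, -0.421, -0.0], [-0.421, -0.907, 0.001], [-0.001, -0.0, -1.0]]
contact_force: [0.5, 0.1, -0.1]
width: 0.998
```

Call:
send_rows(
  moves=[
    [-7, -30, 0, 0, 0, -0.114, 100],
    [-4, -30, 0, 0, 0, -0.114, 100],
    [0, -31, 0, 0, 0, -0.114, 100],
    [3, -30, 0, 0, 0, -0.114, 100],
    [6, -30, 0, 0, 0, -0.114, 100],
  ],
)

```text
time_s: 1.35
ee_pos: [0.4301, -0.1485, 0.2474]
tool_rot: [[0.991, 0.136, -0.0], [0.136, -0.991, 0.0], [-0.0, -0.0, -1.0]]
contact_force: [0.5, -0.3, 0.3]
width: 1.0
```

Call:
send_rows(
  moves=[
    [10, -29, 0, 0, 0, -0.114, 100],
    [13, -28, 0, 0, 0, -0.114, 100],
    [16, -26, 0, 0, 0, -0.114, 100],
    [19, -24, 0, 0, 0, -0.114, 100],
    [22, -22, 0, 0, 0, -0.114, 100],
  ],
)

```text
time_s: 1.77
ee_pos: [0.4599, 0.0023, 0.2475]
tool_rot: [[0.761, 0.649, -0.001], [0.649, -0.761, 0.0], [-0.0, -0.0, -1.0]]
contact_force: [0.7, -0.8, 0.8]
width: 1.001
```

Call:
send_rows(
  moves=[
    [20, -24, 14, 0, 0, -0.113, 100],
    [23, -22, 14, 0, 0, -0.113, 100],
    [26, -19, 14, 0, 0, -0.113, 100],
    [28, -16, 14, 0, 0, -0.113, 100],
    [29, -13, 14, 0, 0, -0.113, 100],
  ],
)

```text
time_s: 2.18
ee_pos: [0.46, 0.1617, 0.1769]
tool_rot: [[0.295, 0.956, -0.0], [0.956, -0.295, 0.0], [0.0, -0.0, -1.0]]
contact_force: [0.6, -0.2, 0.1]
width: 1.001
```

Call:
send_rows(
  moves=[
    [30, -10, 14, 0, 0, -0.113, 100],
    [31, -6, 14, 0, 0, -0.113, 100],
    [0, 0, 0, 0, 0, 0, 100],
    [0, 0, 0, 0, 0, 0, 100],
    [0, 0, 0, 0, 0, 0, 100],
  ],
)

```text
time_s: 2.6
ee_pos: [0.4596, 0.2228, 0.1496]
tool_rot: [[0.08, 0.997, -0.001], [0.997, -0.08, -0.001], [-0.001, -0.001, -1.0]]
contact_force: [0.6, 0.3, 0.3]
width: 1.0
```

```bash
python3 - <<'E'
from h import *
g=hand(15);Y=math.degrees(ROD[2])+90
plan([(g[0],g[1],.09,Y,100),(g[0],g[1],.030,Y,100,20)])
E
```

```text
t2.60 pos [0.4596 0.2228 0.1496] yaw 85.44 tilt [-0.0007 -0.0006] F [0.6 0.3 0.3] w 1.000 q1 0.32 q6 -1.17
[[0,0,30,0,0,-0.001,100],[1,0,30,0,0,-0.001,100],[0,0,20,0,0,-0,100],[0,0,20,0,0,-0,100],[0,0,20,0,0,-0,100]]
```

Call:
send_rows(
  moves=[
    [1, 0, 30, 0, 0, 0, 100],
    [0, 0, 30, 0, 0, 0, 100],
    [0, 0, 20, 0, 0, 0, 100],
    [0, 0, 20, 0, 0, 0, 100],
    [0, 0, 19, 0, 0, 0, 100],
  ],
)

```text
time_s: 3.02
ee_pos: [0.4606, 0.2227, 0.0305]
tool_rot: [[0.082, 0.997, 0.001], [0.997, -0.082, 0.0], [0.0, 0.001, -1.0]]
contact_force: [0.4, 0.5, -0.1]
width: 1.004
```

Call:
send_rows(
  moves=[
    [0, 0, 0, 0, 0, 0, 100],
    [0, 0, 0, 0, 0, 0, 0],
    [0, 0, 0, 0, 0, 0, 0],
    [0, 0, 0, 0, 0, 0, 0],
    [0, 0, 0, 0, 0, 0, 0],
  ],
)

```text
time_s: 3.43
ee_pos: [0.4606, 0.224, 0.0316]
tool_rot: [[0.08, 0.997, 0.001], [0.997, -0.08, 0.0], [0.001, 0.001, -1.0]]
contact_force: [-0.2, 0.2, 0.7]
width: 0.736
```

Call:
send_rows(
  moves=[
    [0, 0, 0, 0, 0, 0, 0],
    [0, 0, 0, 0, 0, 0, 0],
    [0, 0, 0, 0, 0, 0, 0],
    [0, 0, 0, 0, 0, 0, 0],
    [0, 0, 0, 0, 0, 0, 0],
  ],
)

```text
time_s: 3.85
ee_pos: [0.46, 0.2244, 0.0308]
tool_rot: [[0.079, 0.997, 0.0], [0.997, -0.079, 0.0], [0.0, 0.0, -1.0]]
contact_force: [-0.3, -0.5, -0.3]
width: 0.358
```

Call:
send_rows(
  moves=[
    [0, 0, 0, 0, 0, 0, 0],
    [0, 0, 0, 0, 0, 0, 0],
    [0, 0, 0, 0, 0, 0, 0],
    [0, 0, 0, 0, 0, 0, 0],
    [0, 0, 0, 0, 0, 0, 0],
  ],
)

```text
time_s: 4.27
ee_pos: [0.46, 0.2243, 0.0307]
tool_rot: [[0.079, 0.997, -0.0], [0.997, -0.079, 0.0], [0.0, -0.0, -1.0]]
contact_force: [-0.2, 0.2, -0.4]
width: 0.18
```

Call:
send_rows(
  moves=[
    [0, 0, -10, 0, 0, 0, 0],
    [0, 0, -20, 0, 0, 0, 0],
    [0, 0, -30, 0, 0, 0, 0],
    [0, 0, -30, 0, 0, 0, 0],
    [0, 0, -30, 0, 0, 0, 0],
  ],
)

```text
time_s: 4.68
ee_pos: [0.4594, 0.224, 0.1524]
tool_rot: [[0.079, 0.997, -0.001], [0.997, -0.079, -0.0], [-0.0, -0.001, -1.0]]
contact_force: [1.0, 0.1, -1.0]
width: 0.181
```

```bash
python3 - <<'E'
from h import *
st()
p,d=snap("top","1"); crop(p,120,150,260,320,4,"c1.png"); p,d=snap("side","1"); crop(p,160,180,420,380,3,"c1s.png")
E
```

```text
t4.68 pos [0.4594 0.224  0.1524] yaw 85.48 tilt [-0.0008 -0.0002] F [ 1.   0.1 -1. ] w 0.181 q1 0.32 q6 -1.17
```

View pics/c1.png

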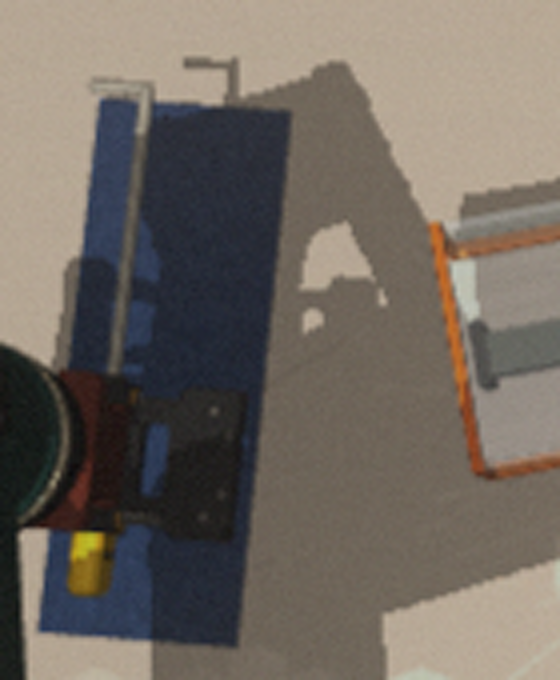

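View pics/c1s.png

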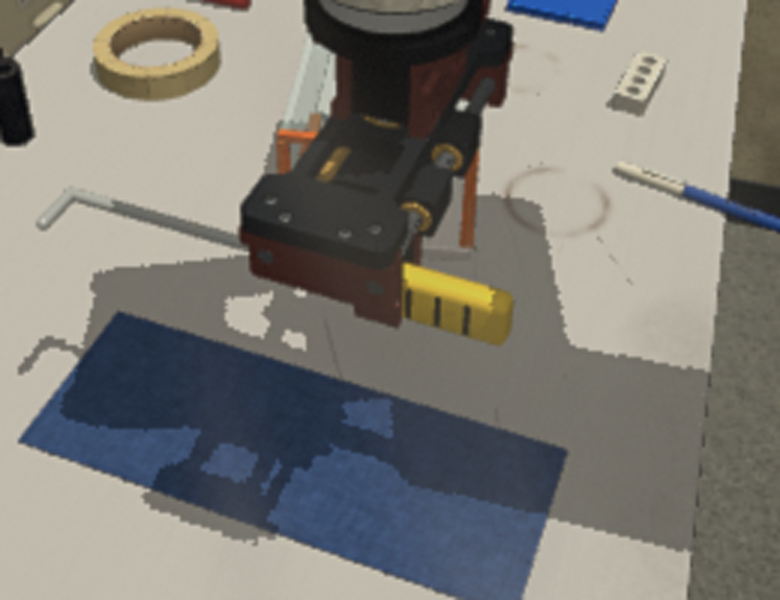

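```bash
cat >> h.py <<'E'
def tool(pt,s=None):
    s=s or get_state(); return s['ee_pos']+s['tool_rot']@(np.array(pt,float)/1000)
HC=[0,184.6,13.7]; HT=[26,184.6,13.7]
def todock(P):
    c,s=np.cos(DOCK[2]),np.sin(DOCK[2]); d=np.asarray(P)[:2]-DOCK[:2]; return np.array([c*d[0]+s*d[1],-s*d[0]+c*d[1],P[2]])*1000
def tcp_for(hx,hy,hz):
    "TCP with hook corner at dock (hx,hy,hz) mm, rod along dock -y"
    return w(DOCK,[(hx,hy+184.6,hz+13.7)])[0]
E
python3 - <<'E'
from h import *
print(proj("top",[tool(HC),tool(HT)]).round(1), "seen", (120+148/4-.4,150+87/4-.4),(120+92/4+.5,150+85/4-.4))
print(proj("side",[tool(HC),tool(HT)]).round(1),"seen",(160+75/3,180+191/3),(160+43/3,180+222/3))
DY=math.degrees(DOCK[2])
a=tcp_for(-39,200,120); b=tcp_for(-39,165,66)
print(a,b)
plan([(.44,.27,.18,60,0),(*a,DY,0),(*b,DY,0,25)])
E
```

```text
[[155.4 169.5]
 [142.4 168.5]] seen (156.6, 171.35) (143.5, 170.85)
[[183.8 245. ]
 [174.6 254.9]] seen (185.0, 243.66666666666666) (174.33333333333334, 254.0)
[0.43192989 0.30120051 0.1337    ] [0.43845057 0.26681329 0.0797    ]
t4.78 pos [0.4631 0.2253 0.1557] yaw 85.49 tilt [0.0085 0.0029] F [ 0.6  0.2 -0.7] w 0.183 q1 0.32 q6 -1.17
[[11,-7,-6,0,0,0.111,0],[10,-8,-6,0,0,0.111,0],[9,-8,-6,0,0,0.111,0],[8,-10,-6,0,0,0.111,0],[3,-3,6,0,0,0.108,0]]
[[2,-3,6,0,0,0.108,0],[2,-3,6,0,0,0.108,0],[2,-4,6,0,0,0.108,0],[1,-4,5,0,0,0.108,0],[1,-4,6,0,0,0.108,0]]
[[1,-4,5,0,0,0.108,0],[1,-4,6,0,0,0.108,0],[0,12,18,0,0,-0.001,0],[0,12,18,0,0,-0.001,0],[0,12,18,0,0,-0.001,0]]
```

Call:
send_rows(
  moves=[
    [11, -7, -6, 0, 0, 0.111, 0],
    [10, -8, -6, 0, 0, 0.111, 0],
    [9, -8, -6, 0, 0, 0.111, 0],
    [8, -10, -6, 0, 0, 0.111, 0],
    [3, -3, 6, 0, 0, 0.108, 0],
  ],
)

```text
time_s: 5.2
ee_pos: [0.4357, 0.2749, 0.17]
tool_rot: [[0.594, 0.805, 0.002], [0.805, -0.594, 0.002], [0.002, 0.0, -1.0]]
contact_force: [0.2, 0.3, -0.7]
width: 0.179
```

Call:
send_rows(
  moves=[
    [2, -3, 6, 0, 0, 0.108, 0],
    [2, -3, 6, 0, 0, 0.108, 0],
    [2, -4, 6, 0, 0, 0.108, 0],
    [1, -4, 5, 0, 0, 0.108, 0],
    [1, -4, 6, 0, 0, 0.108, 0],
  ],
)

```text
time_s: 5.62
ee_pos: [0.4293, 0.2924, 0.1389]
tool_rot: [[0.923, 0.384, -0.001], [0.384, -0.923, -0.001], [-0.001, 0.0, -1.0]]
contact_force: [-1.0, -0.3, -0.7]
width: 0.183
```

Call:
send_rows(
  moves=[
    [1, -4, 0, 0, 0, 0.108, 0],
    [1, -4, 0, 0, 0, 0.108, 0],
    [0, 0, 0, 0, 0, 0, 0],
    [0, 0, 0, 0, 0, 0, 0],
    [0, 0, 0, 0, 0, 0, 0],
  ],
)

```text
time_s: 6.03
ee_pos: [0.4289, 0.3004, 0.1394]
tool_rot: [[0.983, 0.186, -0.001], [0.186, -0.983, -0.0], [-0.001, 0.0, -1.0]]
contact_force: [-0.3, -0.3, -0.3]
width: 0.181
```

```bash
python3 - <<'E'
from h import *
st()
p,d=snap("top","2"); st()
p2,d=snap("side","2"); st()
print(proj("top",[tool(HC),tool(HT)]).round(1),proj("side",[tool(HC),tool(HT)]).round(1),todock(tool(HC)))
crop(p,130,150,330,300,4,"c2.png");  crop(p2,160,150,420,350,3,"c2s.png")
E
```

```text
t6.03 pos [0.4289 0.3004 0.1394] yaw 10.73 tilt [-0.0007 -0.0004] F [-0.3 -0.3 -0.3] w 0.181 q1 0.48 q6 0.29
t6.08 pos [0.429  0.3004 0.1395] yaw 10.68 tilt [-0.0004 -0.0002] F [-0.2  0.2 -1.5] w 0.183 q1 0.48 q6 0.29
t6.13 pos [0.4291 0.3004 0.1396] yaw 10.64 tilt [-0.0003 -0.0001] F [-0.2 -1.1 -1.1] w 0.179 q1 0.48 q6 0.29
[[200.9 262.8]
 [198.7 249.8]] [[306.  239.9]
 [291.1 238.8]] [-42.23855659 199.77452127 125.95086219]
```

View pics/c2.png

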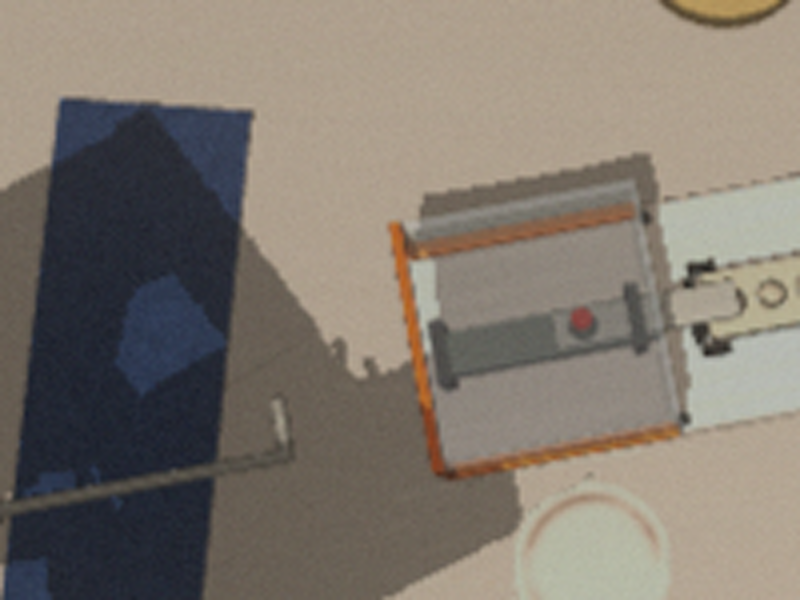

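View pics/c2s.png

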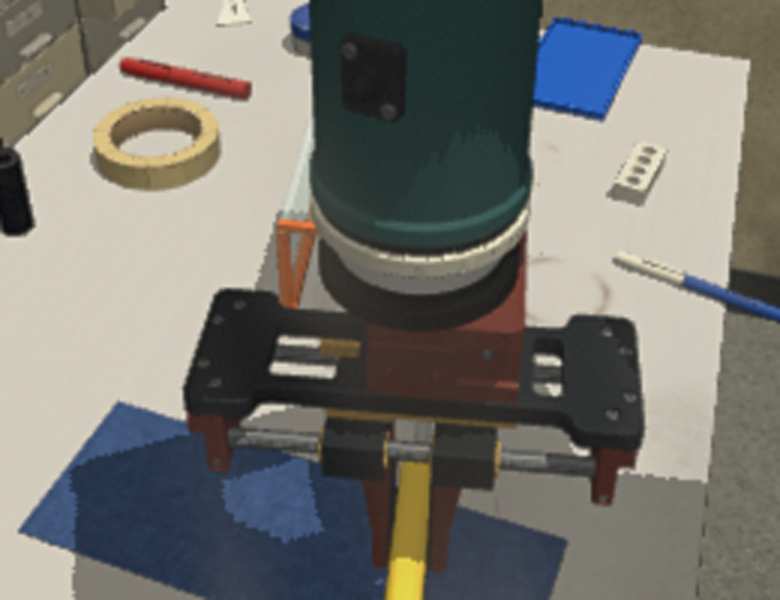

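```bash
python3 - <<'E'
from h import *
DY=math.degrees(DOCK[2])
plan([(*tcp_for(-39,175,66),DY,0,25)])
plan([(*tcp_for(-39,175,66),DY,0,25),(*tcp_for(-39,28,66),DY,0,21)])
E
```

```text
t6.13 pos [0.4291 0.3004 0.1396] yaw 10.64 tilt [-0.0003 -0.0001] F [-0.2 -1.1 -1.1] w 0.179 q1 0.48 q6 0.29
[[1,8,20,0,0,-0.001,0],[1,8,20,0,0,-0.001,0],[1,9,20,0,0,-0.001,0],[0,0,0,0,0,0,0],[0,0,0,0,0,0,0]]
t6.13 pos [0.4291 0.3004 0.1396] yaw 10.64 tilt [-0.0003 -0.0001] F [-0.2 -1.1 -1.1] w 0.179 q1 0.48 q6 0.29
[[1,8,20,0,0,-0.001,0],[1,8,20,0,0,-0.001,0],[1,9,20,0,0,-0.001,0],[0,21,0,0,0,0,0],[0,21,0,0,0,0,0]]
[[0,21,0,0,0,0,0],[0,21,0,0,0,0,0],[0,21,0,0,0,0,0],[0,21,0,0,0,0,0],[0,21,0,0,0,0,0]]
```

Call:
send_rows(
  moves=[
    [1, 8, 20, 0, 0, -0.001, 0],
    [1, 8, 20, 0, 0, -0.001, 0],
    [1, 9, 20, 0, 0, 0, 0],
    [0, 0, 0, 0, 0, 0, 0],
    [0, 0, 0, 0, 0, 0, 0],
  ],
)

```text
time_s: 6.55
ee_pos: [0.436, 0.276, 0.0792]
tool_rot: [[0.983, 0.185, -0.002], [0.185, -0.983, -0.001], [-0.003, 0.0, -1.0]]
contact_force: [0.7, 0.4, -0.8]
width: 0.181
```

```bash
python3 - <<'E'
from h import *
DY=math.degrees(DOCK[2]); print(todock(tool(HC)),todock(tool(HT)))
plan([(*tcp_for(-39,100,66),DY,0,20),(*tcp_for(-39,28,66),DY,0,15)])
p,d=snap("top","3");crop(p,130,150,330,300,4,"c3.png")
E
```

```text
[-40.04587883 174.4925854   65.53213324] [-14.04601094 174.4454769   65.4639396 ]
t6.55 pos [0.436  0.276  0.0792] yaw 10.63 tilt [-0.0025 -0.0009] F [ 0.7  0.4 -0.8] w 0.181 q1 0.43 q6 0.24
[[0,19,0,0,0,-0,0],[0,18,0,0,0,-0,0],[0,19,0,0,0,-0,0],[1,18,-1,0,0,-0,0],[0,14,0,0,0,-0,0]]
[[0,15,0,0,0,-0,0],[0,14,0,0,0,-0,0],[0,15,0,0,0,-0,0],[0,14,0,0,0,-0,0],[0,0,0,0,0,0,0]]
```

View pics/c3.png

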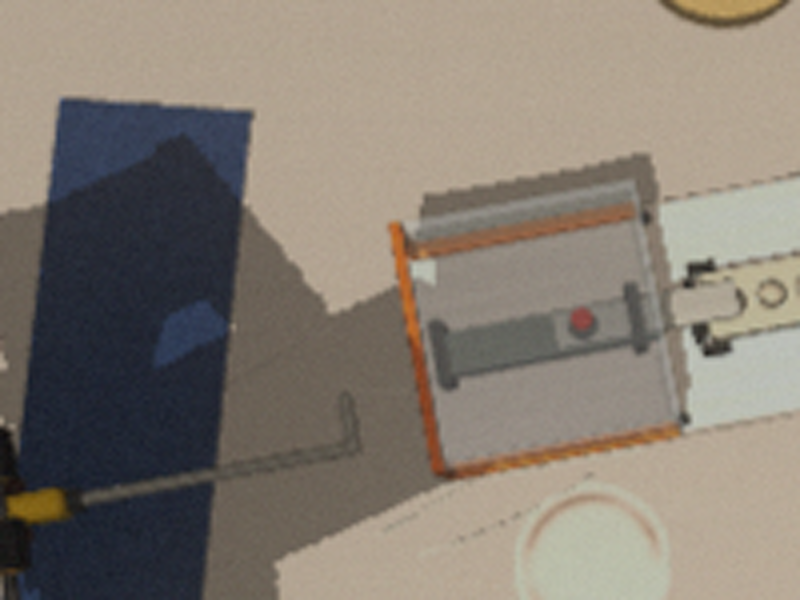

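Call:
send_rows(
  moves=[
    [0, 19, 0, 0, 0, 0, 0],
    [0, 18, 0, 0, 0, 0, 0],
    [1, 19, 0, 0, 0, 0, 0],
    [0, 18, 0, 0, 0, 0, 0],
    [0, 14, 0, 0, 0, 0, 0],
  ],
)

```text
time_s: 7.02
ee_pos: [0.4554, 0.1901, 0.0813]
tool_rot: [[0.983, 0.186, 0.003], [0.186, -0.983, 0.001], [0.003, -0.0, -1.0]]
contact_force: [0.6, 0.1, -1.8]
width: 0.179
```

Call:
send_rows(
  moves=[
    [0, 15, 0, 0, 0, 0, 0],
    [0, 14, 0, 0, 0, 0, 0],
    [0, 15, 0, 0, 0, 0, 0],
    [0, 14, 0, 0, 0, 0, 0],
    [0, 0, 0, 0, 0, 0, 0],
  ],
)

```text
time_s: 7.43
ee_pos: [0.4665, 0.1324, 0.0813]
tool_rot: [[0.983, 0.184, 0.003], [0.184, -0.983, 0.0], [0.003, 0.0, -1.0]]
contact_force: [-0.3, 0.5, -1.3]
width: 0.18
```

```bash
python3 - <<'E'
from h import *
DY=math.degrees(DOCK[2]); print(todock(tool(HC)),todock(tool(HT)),proj("top",[tool(HC),tool(HT)]))
plan([(*tcp_for(-14,28,66),DY,0,8)])
p,d=snap("top","4");crop(p,200,170,360,290,5,"c4.png")
E
```

```text
[-36.84240673  27.69062631  67.64509085] [-10.84259734  27.63557741  67.72804337] [[286.33359716 246.17233677]
 [284.02975004 233.99729813]]
t7.43 pos [0.4665 0.1324 0.0813] yaw 10.62 tilt [0.0032 0.0001] F [-0.3  0.5 -1.3] w 0.180 q1 0.13 q6 -0.05
[[7,0,1,0,0,-0.001,0],[8,0,0,0,0,-0.001,0],[7,0,1,0,0,-0.001,0],[0,0,0,0,0,0,0],[0,0,0,0,0,0,0]]
```

View pics/c4.png

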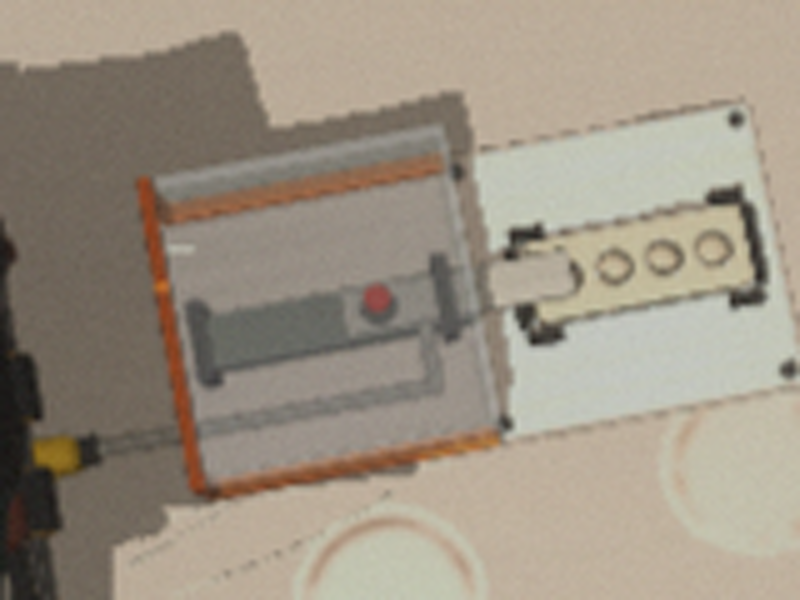

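Call:
send_rows(
  moves=[
    [7, 0, 1, 0, 0, -0.001, 0],
    [8, 0, 0, 0, 0, -0.001, 0],
    [7, 0, 1, 0, 0, 0, 0],
    [0, 0, 0, 0, 0, 0, 0],
    [0, 0, 0, 0, 0, 0, 0],
  ],
)

```text
time_s: 7.9
ee_pos: [0.4871, 0.1382, 0.0776]
tool_rot: [[0.982, 0.188, 0.0], [0.188, -0.982, 0.0], [0.0, -0.0, -1.0]]
contact_force: [1.0, 0.1, -0.9]
width: 0.178
```

```bash
python3 - <<'E'
from h import *
DY=math.degrees(DOCK[2]); print(todock(tool(HC)),todock(tool(HT)))
st()
p,d=snap("top","5");crop(p,200,170,360,290,5,"c5.png")
E
```

```text
[-14.88474943  29.53094976  63.88972124] [11.11522427 29.56619501 63.90091959]
t7.90 pos [0.4871 0.1382 0.0776] yaw 10.81 tilt [0.0004 0.0002] F [ 1.   0.1 -0.9] w 0.178 q1 0.14 q6 -0.05
```

View pics/c5.png

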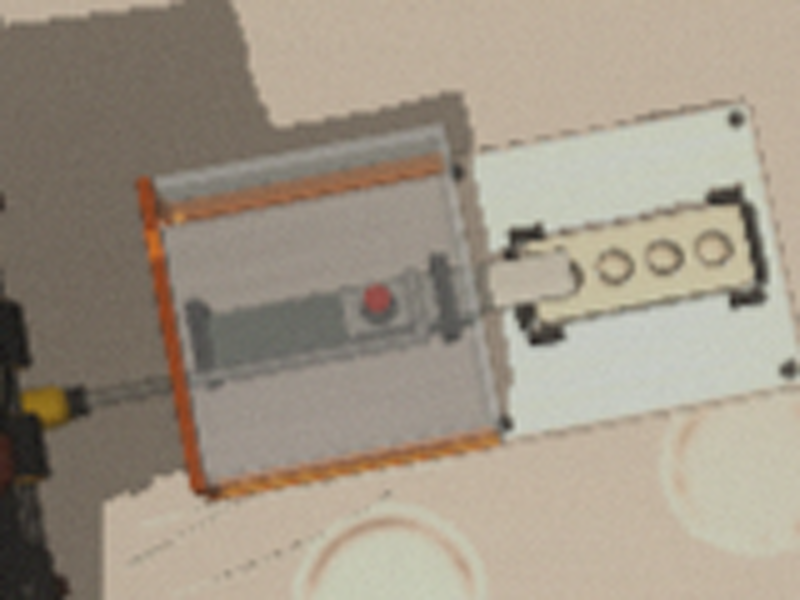

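Call:
send_rows(
  moves=[
    [0, -6, 0, 0, 0, 0, 0],
    [0, -8, 0, 0, 0, 0, 0],
    [0, -8, 0, 0, 0, 0, 0],
    [0, -8, 0, 0, 0, 0, 0],
    [0, -8, 0, 0, 0, 0, 0],
  ],
)

```text
time_s: 8.37
ee_pos: [0.4788, 0.1756, 0.0777]
tool_rot: [[0.982, 0.187, -0.0], [0.187, -0.982, -0.0], [-0.0, 0.0, -1.0]]
contact_force: [1.0, -3.0, -1.1]
width: 0.177
```

```bash
python3 - <<'E'
from h import *
DY=math.degrees(DOCK[2]); print(todock(tool(HC)),todock(tool(HT)))
st()
p,d=snap("top","6");crop(p,200,170,360,290,5,"c6.png")
E
```

```text
[-16.22448593  67.89025072  63.97977588] [ 9.77550231 67.91268898 63.96936947]
t8.37 pos [0.4788 0.1756 0.0777] yaw 10.79 tilt [-0.0004 -0.0002] F [ 1.  -3.  -1.1] w 0.177 q1 0.22 q6 0.03
```

View pics/c6.png

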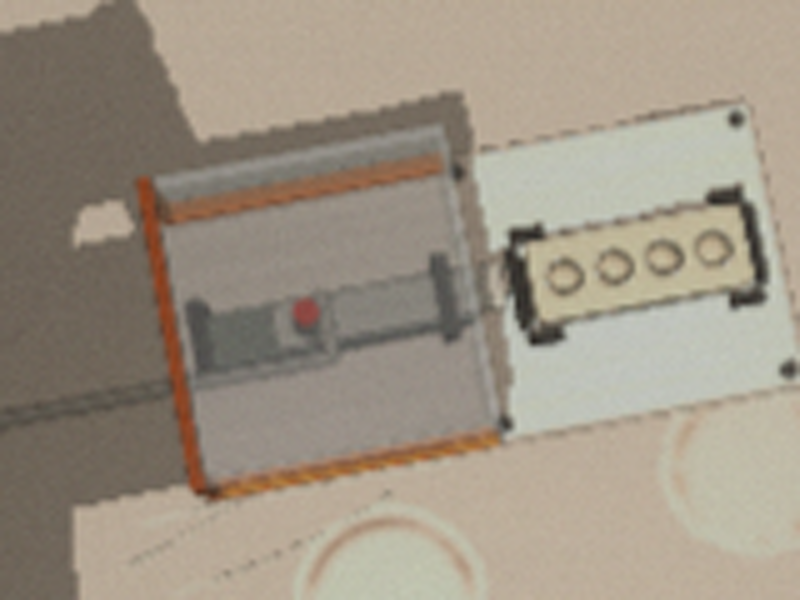

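Call:
send_rows(
  moves=[
    [1, -4, 0, 0, 0, 0, 0],
    [0, -4, 0, 0, 0, 0, 0],
    [0, -3, 0, 0, 0, 0, 0],
    [0, -2, 0, 0, 0, 0, 0],
    [0, 0, 0, 0, 0, 0, 0],
  ],
)

```text
time_s: 8.83
ee_pos: [0.4776, 0.188, 0.0777]
tool_rot: [[0.982, 0.187, -0.0], [0.187, -0.982, 0.0], [-0.0, -0.0, -1.0]]
contact_force: [-0.6, -1.1, -0.9]
width: 0.182
```

Call:
send_rows(
  moves=[
    [0, -1, 0, 0, 0, 0, 0],
    [0, -1, 0, 0, 0, 0, 0],
    [0, 0, 0, 0, 0, 0, 0],
    [0, 0, 0, 0, 0, 0, 0],
    [0, 0, 0, 0, 0, 0, 0],
  ],
)

```text
time_s: 9.25
ee_pos: [0.4776, 0.1885, 0.0776]
tool_rot: [[0.982, 0.187, -0.0], [0.187, -0.982, -0.002], [-0.0, 0.002, -1.0]]
contact_force: [0.6, -7.1, -2.5]
width: 0.182
```

```bash
python3 - <<'E'
from h import *
print(todock(tool(HC)));st()
p,d=snap("top","7");crop(p,200,170,360,290,5,"c7.png")
E
```

```text
[-14.99816183  80.74513609  64.17557919]
t9.25 pos [0.4776 0.1885 0.0776] yaw 10.78 tilt [-0.0001 -0.0016] F [ 0.6 -7.1 -2.5] w 0.182 q1 0.24 q6 0.06
```

View pics/c7.png

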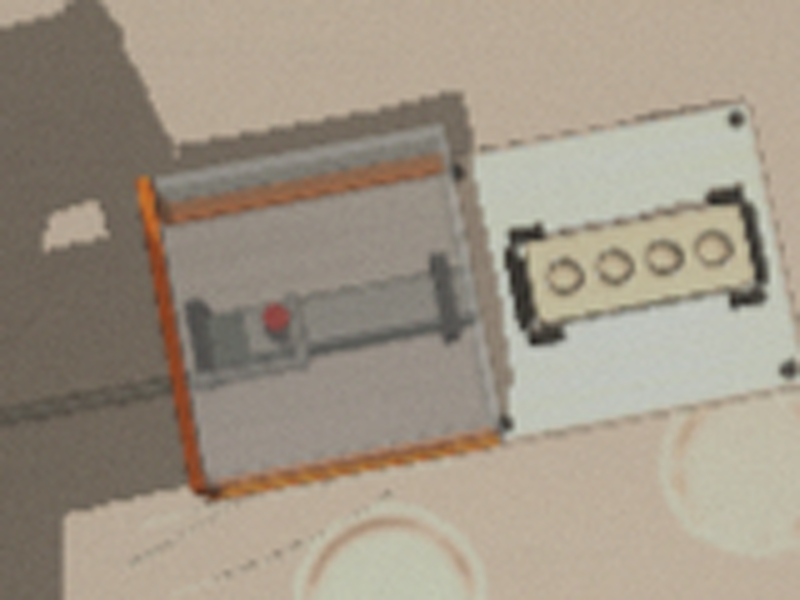

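```bash
python3 - <<'E'
from h import *
for t in"0567":
    p=np.load(f"pics/top{t}.npz")['p']; hs=cv2.cvtColor(p,cv2.COLOR_RGB2HSV).astype(int)
    m=((hs[...,0]<8)|(hs[...,0]>172))&(hs[...,1]>110); m[:, :245]=0;m[:,300:]=0;m[:215]=0;m[:245+5]&=True;m[245:]=0
    v,u=np.nonzero(m); P=atz("top",u.mean(),v.mean(),.083); print(t,len(u),u.mean().round(2),v.mean().round(2),todock(P).round(1))
E
```

```text
0 16 275.0 229.38 [ 0.5 44.4 83. ]
5 17 274.88 229.41 [ 0.4 44.6 83. ]
6 16 260.5 232.0 [ 0.7 74.8 83. ]
7 16 254.5 233.0 [ 1.  87.4 83. ]
```

Call:
send_rows(
  moves=[
    [0, -1, 0, 0, 0, 0, 0],
    [0, -1, 0, 0, 0, 0, 0],
    [0, -1, 0, 0, 0, 0, 0],
    [0, 0, 0, 0, 0, 0, 0],
    [0, 0, 0, 0, 0, 0, 0],
  ],
)

```text
time_s: 9.72
ee_pos: [0.4776, 0.1892, 0.0775]
tool_rot: [[0.982, 0.188, 0.0], [0.188, -0.982, -0.005], [-0.001, 0.005, -1.0]]
contact_force: [4.3, -20.2, -1.4]
width: 0.183
```

```bash
python3 - <<'E'
from h import *
print(todock(tool(HC)));st()
p,d=snap("top","8");crop(p,200,170,360,290,5,"c8.png")
for t in"78":
    p=np.load(f"pics/top{t}.npz")['p']; hs=cv2.cvtColor(p,cv2.COLOR_RGB2HSV).astype(int)
    m=((hs[...,0]<8)|(hs[...,0]>172))&(hs[...,1]>110); m[:, :245]=0;m[:,300:]=0;m[:215]=0;m[245:]=0
    wt=m*hs[...,1]; v,u=np.mgrid[:420,:560]; print((wt*u).sum()/wt.sum(),(wt*v).sum()/wt.sum())
E
```

```text
[-14.62973778  81.37066703  64.75315185]
t9.72 pos [0.4776 0.1892 0.0775] yaw 10.86 tilt [ 0.0005 -0.0053] F [  4.3 -20.2  -1.4] w 0.183 q1 0.25 q6 0.06
254.51645064805584 232.9990029910269
254.5004935834156 233.0004935834156
```

View pics/c8.png

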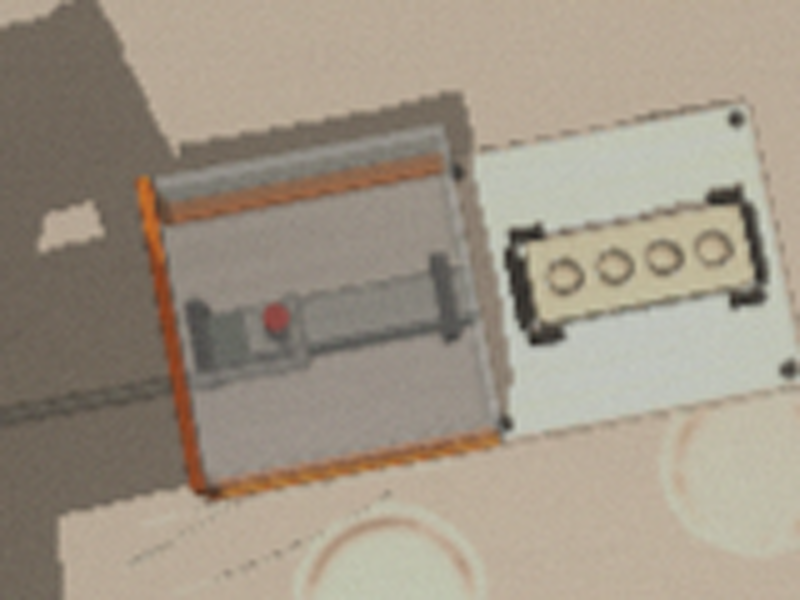

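Call:
send_rows(
  moves=[
    [0, 3, 0, 0, 0, 0, 0],
    [0, 3, 0, 0, 0, 0, 0],
    [0, 4, 0, 0, 0, 0, 0],
    [0, 0, 0, 0, 0, 0, 0],
    [0, 0, 0, 0, 0, 0, 0],
  ],
)

```text
time_s: 10.18
ee_pos: [0.479, 0.1831, 0.0778]
tool_rot: [[0.982, 0.186, 0.0], [0.186, -0.982, 0.001], [0.0, -0.001, -1.0]]
contact_force: [-1.4, -1.0, -1.4]
width: 0.181
```

```bash
python3 - <<'E'
from h import *
print(todock(tool(HC)));st()
DY=math.degrees(DOCK[2]);hc=todock(tool(HC))
plan([(*tcp_for(-40,hc[1],66),DY,0,9)])
E
```

```text
[-14.76798104  75.18016422  63.99501405]
t10.18 pos [0.479  0.1831 0.0778] yaw 10.75 tilt [0.0003 0.0006] F [-1.4 -1.  -1.4] w 0.181 q1 0.23 q6 0.04
t10.18 pos [0.479  0.1831 0.0778] yaw 10.75 tilt [0.0003 0.0006] F [-1.4 -1.  -1.4] w 0.181 q1 0.23 q6 0.04
[[-8,0,-1,0,0,0,0],[-9,0,0,0,0,0,0],[-8,0,-1,0,0,0,0],[0,0,0,0,0,0,0],[0,0,0,0,0,0,0]]
```

Call:
send_rows(
  moves=[
    [-8, 1, 0, 0, 0, 0, 0],
    [-9, 0, 0, 0, 0, 0, 0],
    [-9, 0, -1, 0, 0, 0, 0],
    [0, 0, 0, 0, 0, 0, 0],
    [0, 0, 0, 0, 0, 0, 0],
  ],
)

```text
time_s: 10.6
ee_pos: [0.4522, 0.177, 0.0788]
tool_rot: [[0.982, 0.187, -0.001], [0.187, -0.982, -0.0], [-0.001, -0.0, -1.0]]
contact_force: [-0.0, 0.2, -1.1]
width: 0.182
```

```bash
python3 - <<'E'
from h import *
print(todock(tool(HC)))
DY=math.degrees(DOCK[2])
plan([(*tcp_for(-40,185,66),DY,0,23)])
p,d=snap("top","9");crop(p,200,170,360,290,5,"c9.png")
E
```

```text
[-42.04332881  74.20535883  65.05464553]
t10.60 pos [0.4522 0.177  0.0788] yaw 10.79 tilt [-0.0007 -0.    ] F [-0.   0.2 -1.1] w 0.182 q1 0.23 q6 0.04
[[0,-22,0,0,0,0,0],[1,-22,0,0,0,0,0],[0,-22,0,0,0,0,0],[1,-22,0,0,0,0,0],[0,-23,-1,0,0,0,0]]
```

View pics/c9.png

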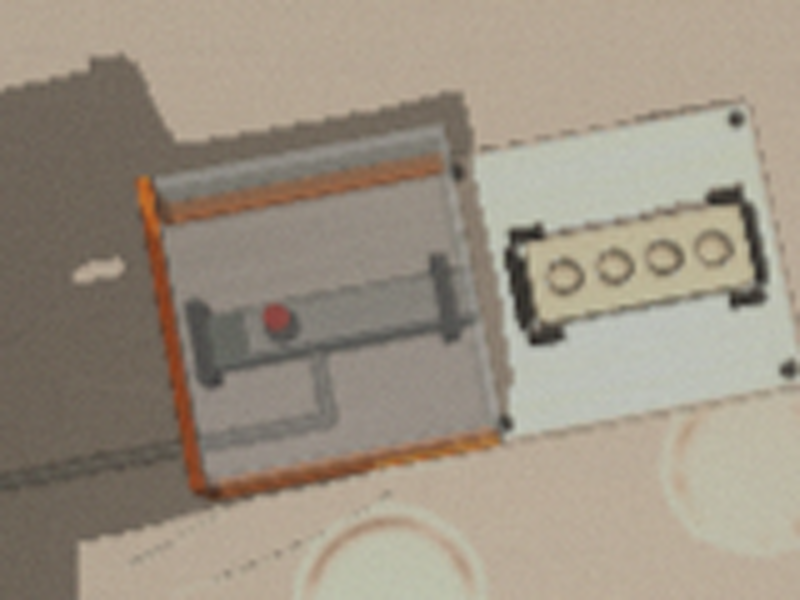

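Hook is clear of the pin (tip at ~(318,350) in the crop, cap at (277,319)). Withdraw straight out.

Call:
send_rows(
  moves=[
    [0, -22, 0, 0, 0, 0, 0],
    [0, -22, 0, 0, 0, 0, 0],
    [0, -22, 0, 0, 0, 0, 0],
    [1, -22, 0, 0, 0, 0, 0],
    [0, -23, 0, 0, 0, 0, 0],
  ],
)

```text
time_s: 11.07
ee_pos: [0.4342, 0.2875, 0.0789]
tool_rot: [[0.982, 0.187, 0.001], [0.187, -0.982, 0.001], [0.001, -0.0, -1.0]]
contact_force: [1.1, 0.3, -1.1]
width: 0.18
```

```bash
python3 - <<'E'
from h import *
print(todock(tool(HC)))
Y=math.degrees(ROD[2])+90
plan([(.432,.30,.13,15,0),(.44,.27,.15,60,0),(.460,.2243,.12,Y,0),(.460,.2243,.06,Y,0,20)])
E
```

```text
[-39.25751541 186.12620695  65.10731989]
t11.07 pos [0.4342 0.2875 0.0789] yaw 10.75 tilt [0.0011 0.0006] F [ 1.1  0.3 -1.1] w 0.180 q1 0.45 q6 0.26
[[0,-6,-26,0,0,-0.037,0],[0,-7,-25,0,0,-0.037,0],[0,4,-3,0,0,-0.112,0],[0,5,-3,0,0,-0.112,0],[-1,4,-3,0,0,-0.112,0]]
[[-2,4,-3,0,0,-0.112,0],[-2,4,-3,0,0,-0.112,0],[-2,4,-3,0,0,-0.112,0],[-3,4,-2,0,0,-0.112,0],[-7,10,7,0,0,-0.112,0]]
[[-9,9,8,0,0,-0.112,0],[-9,8,7,0,0,-0.112,0],[-11,7,8,0,0,-0.112,0],[0,0,20,0,0,0,0],[0,0,20,0,0,0,0]]
[[0,0,20,0,0,0,0],[0,0,0,0,0,0,0],[0,0,0,0,0,0,0],[0,0,0,0,0,0,0],[0,0,0,0,0,0,0]]
```

Call:
send_rows(
  moves=[
    [0, -6, -26, 0, 0, -0.037, 0],
    [0, -7, -25, 0, 0, -0.037, 0],
    [0, 4, -3, 0, 0, -0.112, 0],
    [0, 5, -3, 0, 0, -0.112, 0],
    [-1, 4, -3, 0, 0, -0.112, 0],
  ],
)

```text
time_s: 11.48
ee_pos: [0.4356, 0.2871, 0.1395]
tool_rot: [[0.823, 0.568, 0.002], [0.568, -0.823, 0.001], [0.002, 0.0, -1.0]]
contact_force: [0.5, 0.4, -0.4]
width: 0.181
```

Call:
send_rows(
  moves=[
    [-2, 4, -3, 0, 0, -0.112, 0],
    [-2, 4, -3, 0, 0, -0.112, 0],
    [-2, 4, -3, 0, 0, -0.112, 0],
    [-3, 4, -2, 0, 0, -0.112, 0],
    [-7, 10, 7, 0, 0, -0.112, 0],
  ],
)

```text
time_s: 11.9
ee_pos: [0.4459, 0.2587, 0.1441]
tool_rot: [[0.395, 0.918, 0.003], [0.918, -0.395, 0.002], [0.003, 0.002, -1.0]]
contact_force: [0.8, -0.3, -0.3]
width: 0.181
```

Call:
send_rows(
  moves=[
    [-9, 9, 8, 0, 0, -0.112, 0],
    [-9, 8, 7, 0, 0, -0.112, 0],
    [-11, 7, 8, 0, 0, -0.112, 0],
    [0, 0, 20, 0, 0, 0, 0],
    [0, 0, 20, 0, 0, 0, 0],
  ],
)

```text
time_s: 12.32
ee_pos: [0.4609, 0.2226, 0.0799]
tool_rot: [[0.077, 0.997, 0.003], [0.997, -0.077, 0.001], [0.001, 0.003, -1.0]]
contact_force: [0.6, 1.0, -1.5]
width: 0.182
```

Call:
send_rows(
  moves=[
    [0, 0, 10, 0, 0, 0, 0],
    [0, 0, 0, 0, 0, 0, 0],
    [0, 0, 0, 0, 0, 0, 0],
    [0, 0, 0, 0, 0, 0, 0],
    [0, 0, 0, 0, 0, 0, 0],
  ],
)

```text
time_s: 12.73
ee_pos: [0.4599, 0.2232, 0.0707]
tool_rot: [[0.076, 0.997, 0.002], [0.997, -0.076, 0.001], [0.001, 0.002, -1.0]]
contact_force: [-0.1, -0.3, -1.1]
width: 0.181
```

```bash
python3 - <<'E'
from h import *
Y=math.degrees(ROD[2])+90
plan([(.460,.2243,.034,Y,0,15),(.460,.2243,.0315,Y,0,15)])
p,d=snap("side","10");crop(p,160,180,420,380,3,"c10.png")
E
```

```text
t12.73 pos [0.4599 0.2232 0.0707] yaw 85.62 tilt [0.0018 0.0007] F [-0.1 -0.3 -1.1] w 0.181 q1 0.32 q6 -1.18
[[0,0,12,0,0,0,0],[1,0,12,0,0,0,0],[0,0,13,0,0,0,0],[0,0,2,0,0,0.001,0],[0,0,0,0,0,0,0]]
```

View pics/c10.png

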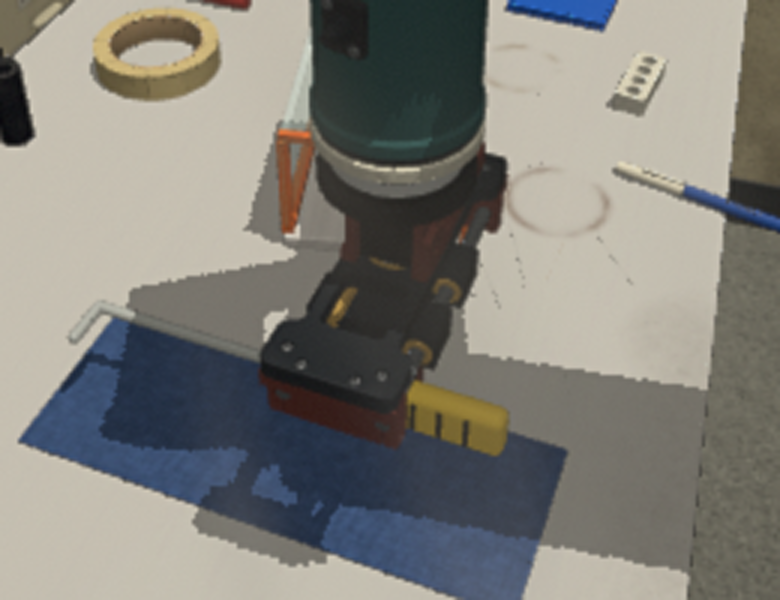

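Rod level and over the mat; lower and release.

Call:
send_rows(
  moves=[
    [0, 0, 12, 0, 0, 0, 0],
    [1, 0, 12, 0, 0, 0, 0],
    [0, 0, 10, 0, 0, 0, 0],
    [0, 0, 5, 0, 0, 0, 0],
    [0, 0, 0, 0, 0, 0, 0],
  ],
)

```text
time_s: 13.2
ee_pos: [0.4592, 0.2238, 0.0305]
tool_rot: [[0.077, 0.997, -0.0], [0.997, -0.077, 0.0], [0.0, -0.0, -1.0]]
contact_force: [0.2, -0.0, -1.3]
width: 0.18
```

```bash
python3 - <<'E'
from h import *
st()
E
```

```text
t13.20 pos [0.4592 0.2238 0.0305] yaw 85.61 tilt [-0.0002  0.    ] F [ 0.2 -0.  -1.3] w 0.180 q1 0.32 q6 -1.18
```

Call:
send_rows(
  moves=[
    [0, 0, 0, 0, 0, 0, 30],
    [0, 0, 0, 0, 0, 0, 60],
    [0, 0, 0, 0, 0, 0, 60],
    [0, 0, 0, 0, 0, 0, 60],
    [0, 0, 0, 0, 0, 0, 60],
  ],
)

```text
time_s: 13.62
ee_pos: [0.4593, 0.2238, 0.0309]
tool_rot: [[0.077, 0.997, 0.0], [0.997, -0.077, 0.0], [0.0, 0.0, -1.0]]
contact_force: [-0.4, 0.6, -0.2]
width: 0.519
```

Call:
send_rows(
  moves=[
    [0, 0, 0, 0, 0, 0, 60],
    [0, 0, -10, 0, 0, 0, 60],
    [0, 0, -30, 0, 0, 0, 80],
    [0, 0, -40, 0, 0, 0, 100],
    [0, 0, -40, 0, 0, 0, 100],
  ],
)

```text
time_s: 14.03
ee_pos: [0.458, 0.2233, 0.152]
tool_rot: [[0.077, 0.997, -0.002], [0.997, -0.077, -0.001], [-0.001, -0.002, -1.0]]
contact_force: [0.8, 0.0, 0.5]
width: 0.789
```

```bash
python3 - <<'E'
from h import *
DY=math.degrees(DOCK[2]); r=w(DOCK,[(0,-70,0)])[0]; print(r)
plan([(.47,.10,.20,45,100),(r[0],r[1],.16,DY,100)])
E
```

```text
[ 0.55494135 -0.13817444  0.        ]
t14.03 pos [0.458  0.2233 0.152 ] yaw 85.60 tilt [-0.0025 -0.0007] F [0.8 0.  0.5] w 0.789 q1 0.32 q6 -1.18
[[-20,4,-8,0,0,0.118,100],[-20,6,-8,0,0,0.118,100],[-19,8,-8,0,0,0.118,100],[-18,10,-8,0,0,0.118,100],[-16,13,-8,0,0,0.118,100]]
[[-15,14,-8,0,0,0.118,100],[-16,33,6,0,0,0.086,100],[-13,34,6,0,0,0.086,100],[-10,35,6,0,0,0.086,100],[-7,35,5,0,0,0.086,100]]
[[-3,36,6,0,0,0.086,100],[0,36,5,0,0,0.086,100],[2,36,6,0,0,0.086,100],[0,0,0,0,0,0,100],[0,0,0,0,0,0,100]]
```

Call:
send_rows(
  moves=[
    [-20, 4, -8, 0, 0, 0.118, 100],
    [-20, 6, -8, 0, 0, 0.118, 100],
    [-19, 8, -8, 0, 0, 0.118, 100],
    [-18, 10, -8, 0, 0, 0.118, 100],
    [-16, 13, -8, 0, 0, 0.118, 100],
  ],
)

```text
time_s: 14.45
ee_pos: [0.4692, 0.1203, 0.1919]
tool_rot: [[0.623, 0.782, 0.0], [0.782, -0.623, 0.0], [0.0, 0.0, -1.0]]
contact_force: [1.2, 0.3, 0.1]
width: 1.002
```

Call:
send_rows(
  moves=[
    [-15, 14, -8, 0, 0, 0.118, 100],
    [-16, 33, 6, 0, 0, 0.086, 100],
    [-13, 34, 6, 0, 0, 0.086, 100],
    [-10, 35, 6, 0, 0, 0.086, 100],
    [-7, 35, 5, 0, 0, 0.086, 100],
  ],
)

```text
time_s: 14.87
ee_pos: [0.5191, -0.0381, 0.1763]
tool_rot: [[0.906, 0.424, 0.001], [0.424, -0.906, -0.0], [0.001, 0.0, -1.0]]
contact_force: [0.2, 1.0, 0.2]
width: 1.001
```

Call:
send_rows(
  moves=[
    [-3, 36, 6, 0, 0, 0.086, 100],
    [0, 36, 5, 0, 0, 0.086, 100],
    [2, 36, 6, 0, 0, 0.086, 100],
    [0, 0, 0, 0, 0, 0, 100],
    [0, 0, 0, 0, 0, 0, 100],
  ],
)

```text
time_s: 15.28
ee_pos: [0.556, -0.1399, 0.1588]
tool_rot: [[0.984, 0.18, -0.0], [0.18, -0.984, 0.0], [0.0, -0.0, -1.0]]
contact_force: [-0.6, 1.1, -0.0]
width: 1.0
```

```bash
python3 - <<'E'
from h import *
DY=math.degrees(DOCK[2]); r=w(DOCK,[(0,-70,0)])[0]
plan([(r[0],r[1],.08,DY,100),(r[0],r[1],.042,DY,100,15)])
p,d=snap("top","11"); crop(p,110,120,450,320,2,"c11.png")
p,d=snap("side","11"); crop(p,160,150,420,350,3,"c11s.png")
E
```

```text
t15.28 pos [ 0.556  -0.1399  0.1588] yaw 10.40 tilt [-0.      0.0001] F [-0.6  1.1 -0. ] w 1.000 q1 -0.37 q6 -0.55
[[0,-1,26,0,0,-0.002,100],[0,0,26,0,0,-0.002,100],[-1,-1,27,0,0,-0.002,100],[0,0,13,0,0,0,100],[0,0,12,0,0,0,100]]
[[0,0,13,0,0,0,100],[0,0,0,0,0,0,100],[0,0,0,0,0,0,100],[0,0,0,0,0,0,100],[0,0,0,0,0,0,100]]
```

View pics/c11.png

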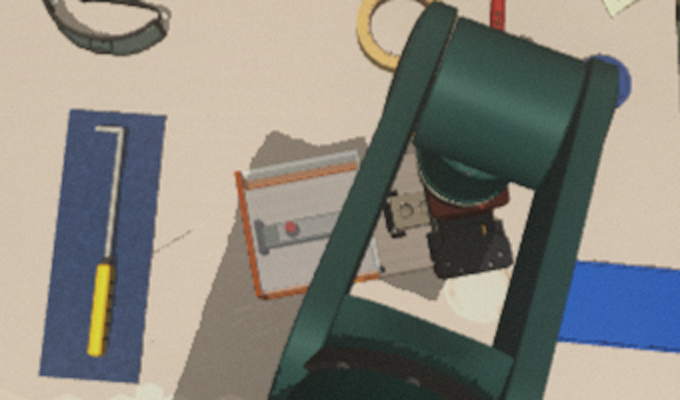

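View pics/c11s.png

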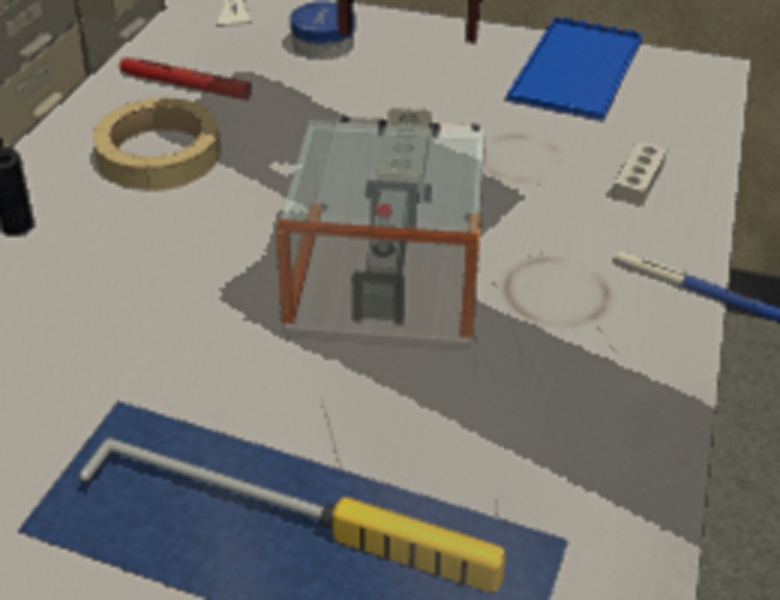

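Call:
send_rows(
  moves=[
    [0, -1, 26, 0, 0, -0.002, 100],
    [0, 0, 26, 0, 0, -0.002, 100],
    [-1, -1, 27, 0, 0, -0.002, 100],
    [0, 0, 13, 0, 0, 0, 100],
    [0, 0, 10, 0, 0, 0, 100],
  ],
)

```text
time_s: 15.8
ee_pos: [0.5528, -0.1342, 0.0555]
tool_rot: [[0.982, 0.191, -0.003], [0.191, -0.982, 0.001], [-0.002, -0.002, -1.0]]
contact_force: [0.2, -0.7, 0.9]
width: 1.003
```

Call:
send_rows(
  moves=[
    [0, 0, 8, 0, 0, 0, 100],
    [0, 0, 6, 0, 0, 0, 100],
    [0, 0, 0, 0, 0, 0, 60],
    [0, 0, 0, 0, 0, 0, 50],
    [0, 0, 0, 0, 0, 0, 50],
  ],
)

```text
time_s: 16.22
ee_pos: [0.5551, -0.1365, 0.0435]
tool_rot: [[0.982, 0.189, 0.001], [0.189, -0.982, -0.0], [0.001, 0.001, -1.0]]
contact_force: [0.1, -0.4, -0.1]
width: 0.813
```

Call:
send_rows(
  moves=[
    [0, 0, 0, 0, 0, 0, 50],
    [0, 0, 0, 0, 0, 0, 50],
    [0, 0, 0, 0, 0, 0, 50],
    [0, 0, 0, 0, 0, 0, 50],
    [0, 0, 0, 0, 0, 0, 50],
  ],
)

```text
time_s: 16.63
ee_pos: [0.5545, -0.1364, 0.0428]
tool_rot: [[0.982, 0.189, 0.0], [0.189, -0.982, 0.0], [0.0, 0.0, -1.0]]
contact_force: [-0.1, 0.7, -0.7]
width: 0.503
```

```bash
python3 - <<'E'
from h import *
st(); print(todock(get_state()['ee_pos']))
E
```

```text
t16.63 pos [ 0.5545 -0.1364  0.0428] yaw 10.88 tilt [0.0003 0.    ] F [-0.1  0.7 -0.7] w 0.503 q1 -0.36 q6 -0.55
[ -0.11338485 -68.18991695  42.83680542]
```

Call:
send_rows(
  moves=[
    [0, 0, 1, 0, 0, 0, 0],
    [0, 0, 0, 0, 0, 0, 0],
    [0, 0, 0, 0, 0, 0, 0],
    [0, 0, 0, 0, 0, 0, 0],
    [0, 0, 0, 0, 0, 0, 0],
  ],
)

```text
time_s: 17.05
ee_pos: [0.5548, -0.1365, 0.0417]
tool_rot: [[0.982, 0.189, 0.001], [0.189, -0.982, -0.0], [0.001, 0.0, -1.0]]
contact_force: [1.8, 0.0, -1.7]
width: 0.405
```

```bash
python3 - <<'E'
from h import *
st()
E
```

```text
t17.05 pos [ 0.5548 -0.1365  0.0417] yaw 10.88 tilt [ 0.0007 -0.    ] F [ 1.8  0.  -1.7] w 0.405 q1 -0.36 q6 -0.55
```

Gripped at 0.405×88 ≈ 35.6 mm, as the 36 mm rack should be. Lift gently.

Call:
send_rows(
  moves=[
    [0, 0, 0, 0, 0, 0, 0],
    [0, 0, 0, 0, 0, 0, 0],
    [0, 0, -3, 0, 0, 0, 0],
    [0, 0, -6, 0, 0, 0, 0],
    [0, 0, -10, 0, 0, 0, 0],
  ],
)

```text
time_s: 17.47
ee_pos: [0.5528, -0.1359, 0.0604]
tool_rot: [[0.982, 0.189, -0.004], [0.189, -0.982, 0.001], [-0.003, -0.002, -1.0]]
contact_force: [0.1, 0.2, -0.9]
width: 0.406
```

Call:
send_rows(
  moves=[
    [0, 0, -15, 0, 0, 0, 0],
    [0, 0, -20, 0, 0, 0, 0],
    [0, 0, -20, 0, 0, 0, 0],
    [0, 0, -10, 0, 0, 0, 0],
    [0, 0, 0, 0, 0, 0, 0],
  ],
)

```text
time_s: 17.88
ee_pos: [0.5553, -0.1368, 0.1285]
tool_rot: [[0.982, 0.189, 0.003], [0.189, -0.982, -0.001], [0.003, 0.002, -1.0]]
contact_force: [0.8, -0.1, -0.6]
width: 0.405
```

```bash
python3 - <<'E'
from h import *
TY=math.degrees(TRAY[2])
plan([(.4472,-.3505,.13,TY,0,25)])
p,d=snap("side","12"); crop(p,220,100,420,260,4,"c12s.png"); p,d=snap("top","12"); cv2.imwrite("pics/c12.png",p[:,:,::-1])
E
```

```text
t17.88 pos [ 0.5553 -0.1368  0.1285] yaw 10.90 tilt [ 0.0034 -0.0014] F [ 0.8 -0.1 -0.6] w 0.405 q1 -0.36 q6 -0.55
[[-15,19,0,0,0,0.028,0],[-14,19,0,0,0,0.028,0],[-14,20,0,0,0,0.028,0],[-13,20,0,0,0,0.028,0],[-12,20,0,0,0,0.028,0]]
[[-12,21,0,0,0,0.028,0],[-11,21,0,0,0,0.028,0],[-11,22,-1,0,0,0.028,0],[-10,22,0,0,0,0.028,0],[-9,22,-1,0,0,0.028,0]]
```

View pics/c12s.png

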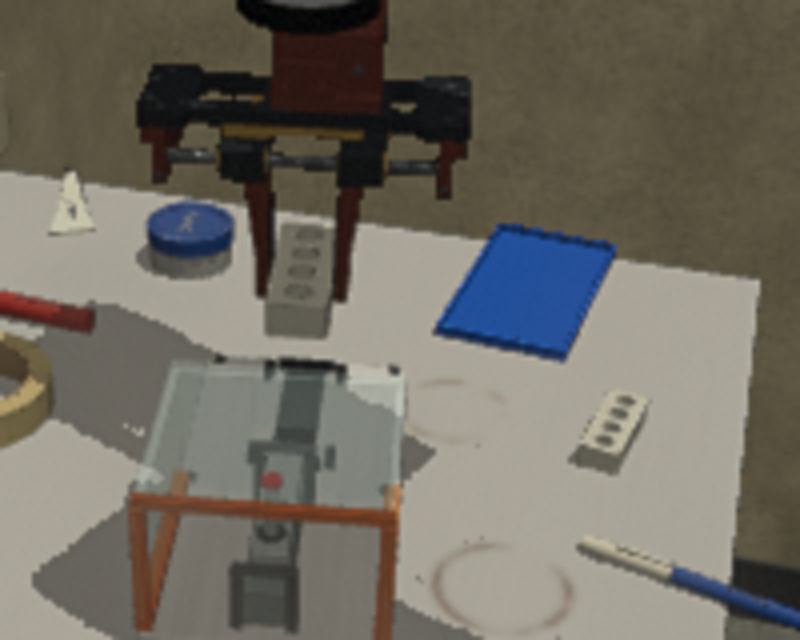

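View pics/c12.png

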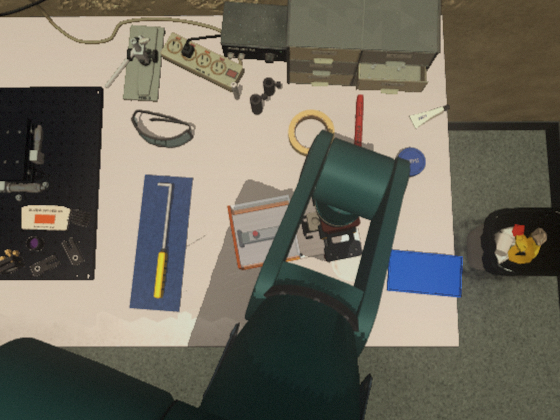

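The rack is up, level and in the jaws, at about (297,265) in the crop. Carry it to the tray.

Call:
send_rows(
  moves=[
    [-15, 19, 0, 0, 0, 0.028, 0],
    [-14, 19, 0, 0, 0, 0.028, 0],
    [-14, 20, 0, 0, 0, 0.028, 0],
    [-13, 20, 0, 0, 0, 0.028, 0],
    [-12, 20, 0, 0, 0, 0.028, 0],
  ],
)

```text
time_s: 18.4
ee_pos: [0.4982, -0.2429, 0.1241]
tool_rot: [[0.999, 0.049, -0.003], [0.049, -0.999, 0.002], [-0.003, -0.002, -1.0]]
contact_force: [0.7, -0.2, -2.3]
width: 0.41
```

Call:
send_rows(
  moves=[
    [-12, 21, 0, 0, 0, 0.028, 0],
    [-11, 21, 0, 0, 0, 0.028, 0],
    [-11, 22, 0, 0, 0, 0.028, 0],
    [-10, 22, 0, 0, 0, 0.028, 0],
    [-9, 20, 0, 0, 0, 0.028, 0],
  ],
)

```text
time_s: 18.82
ee_pos: [0.4448, -0.3489, 0.1241]
tool_rot: [[0.996, -0.091, -0.002], [-0.091, -0.996, 0.002], [-0.003, -0.002, -1.0]]
contact_force: [1.7, 0.3, -1.4]
width: 0.408
```

Call:
send_rows(
  moves=[
    [0, 0, 0, 0, 0, 0, 0],
    [0, 0, 0, 0, 0, 0, 0],
    [0, 0, 0, 0, 0, 0, 0],
    [0, 0, 0, 0, 0, 0, 0],
    [0, 0, 0, 0, 0, 0, 0],
  ],
)

```text
time_s: 19.23
ee_pos: [0.4467, -0.3473, 0.1253]
tool_rot: [[0.996, -0.088, -0.001], [-0.088, -0.996, 0.001], [-0.001, -0.001, -1.0]]
contact_force: [-0.3, 0.1, -1.8]
width: 0.409
```

```bash
python3 - <<'E'
from h import *
TY=math.degrees(TRAY[2])
plan([(.4472,-.3505,.06,TY,0,16),(.4472,-.3505,.034,TY,0,7)])
p,d=snap("side","13"); crop(p,260,80,460,240,4,"c13s.png")
E
```

```text
t19.23 pos [ 0.4467 -0.3473  0.1253] yaw -5.07 tilt [-0.0006  0.001 ] F [-0.3  0.1 -1.8] w 0.409 q1 -0.78 q6 -0.69
[[0,1,13,0,0,-0,0],[0,1,13,0,0,-0,0],[0,0,13,0,0,-0,0],[0,1,13,0,0,-0,0],[1,0,13,0,0,-0,0]]
[[0,0,7,0,0,-0,0],[0,0,6,0,0,-0,0],[0,0,7,0,0,-0,0],[0,0,6,0,0,-0,0],[0,0,0,0,0,0,0]]
```

View pics/c13s.png

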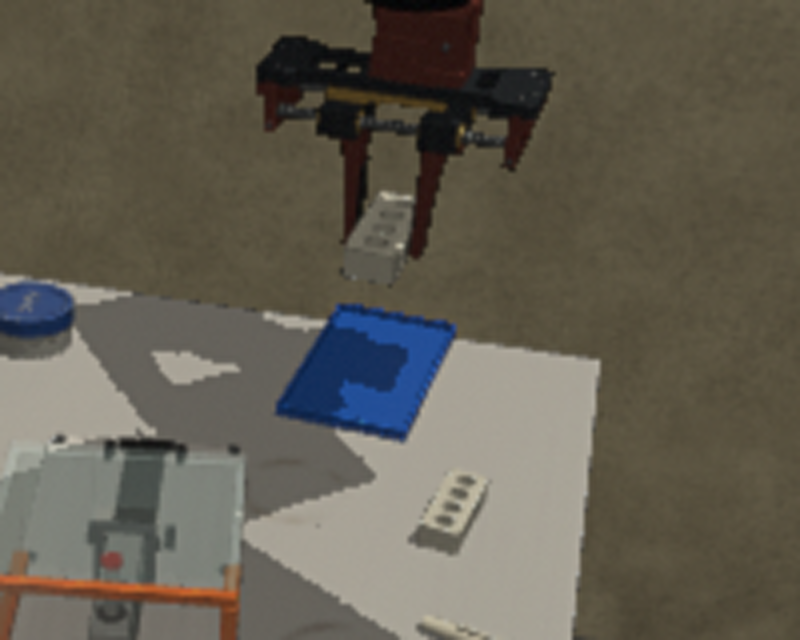

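Call:
send_rows(
  moves=[
    [0, 1, 13, 0, 0, 0, 0],
    [0, 1, 13, 0, 0, 0, 0],
    [0, 0, 13, 0, 0, 0, 0],
    [0, 1, 13, 0, 0, 0, 0],
    [1, 0, 13, 0, 0, 0, 0],
  ],
)

```text
time_s: 19.7
ee_pos: [0.4475, -0.351, 0.0602]
tool_rot: [[0.996, -0.089, 0.0], [-0.089, -0.996, -0.0], [0.0, 0.0, -1.0]]
contact_force: [0.8, 0.1, -1.2]
width: 0.405
```

Call:
send_rows(
  moves=[
    [0, 0, 7, 0, 0, 0, 0],
    [0, 0, 6, 0, 0, 0, 0],
    [0, 0, 6, 0, 0, 0, 0],
    [0, 0, 4, 0, 0, 0, 0],
    [0, 0, 0, 0, 0, 0, 0],
  ],
)

```text
time_s: 20.12
ee_pos: [0.4471, -0.3512, 0.0371]
tool_rot: [[0.996, -0.09, -0.001], [-0.09, -0.996, 0.001], [-0.001, -0.001, -1.0]]
contact_force: [0.6, -0.1, -1.0]
width: 0.409
```

```bash
python3 - <<'E'
from h import *
st()
p,d=snap("side","14"); crop(p,260,80,460,240,4,"c14s.png")
E
```

```text
t20.12 pos [ 0.4471 -0.3512  0.0371] yaw -5.14 tilt [-0.0006  0.0006] F [ 0.6 -0.1 -1. ] w 0.409 q1 -0.79 q6 -0.70
```

View pics/c14s.png

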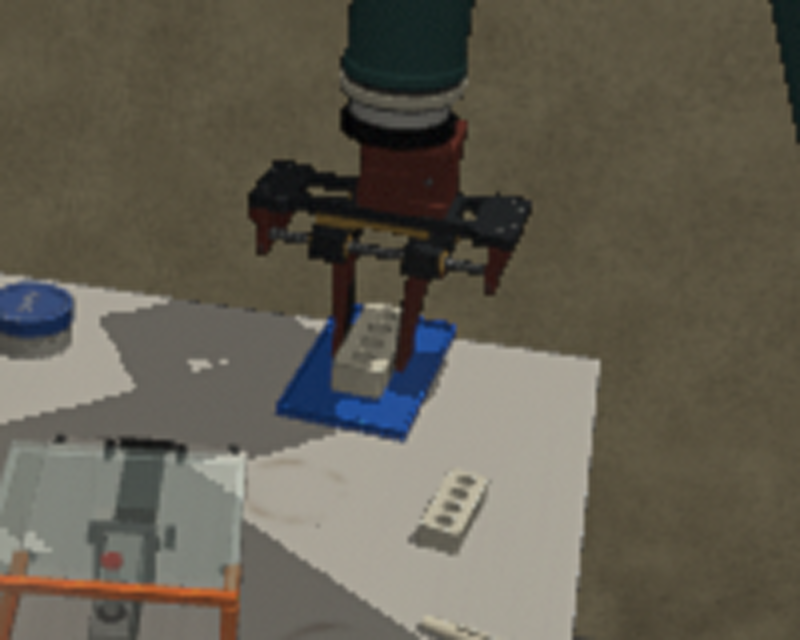

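Rack is centred over the tray, about 4 mm above the floor. Lower until it bears.

Call:
send_rows(
  moves=[
    [0, 0, 2, 0, 0, 0, 0],
    [0, 0, 1, 0, 0, 0, 0],
    [0, 0, 1, 0, 0, 0, 0],
    [0, 0, 0, 0, 0, 0, 0],
    [0, 0, 0, 0, 0, 0, 0],
  ],
)

```text
time_s: 20.58
ee_pos: [0.4473, -0.3516, 0.0337]
tool_rot: [[0.996, -0.09, 0.0], [-0.09, -0.996, -0.0], [0.0, -0.0, -1.0]]
contact_force: [-0.1, 0.6, -2.6]
width: 0.408
```

Call:
send_rows(
  moves=[
    [0, 0, 1, 0, 0, 0, 0],
    [0, 0, 0, 0, 0, 0, 0],
    [0, 0, 0, 0, 0, 0, 0],
    [0, 0, 0, 0, 0, 0, 0],
    [0, 0, 0, 0, 0, 0, 0],
  ],
)

```text
time_s: 21.0
ee_pos: [0.4472, -0.3515, 0.0326]
tool_rot: [[0.996, -0.09, -0.0], [-0.09, -0.996, 0.0], [-0.0, -0.0, -1.0]]
contact_force: [0.4, 0.2, -0.6]
width: 0.407
```

Call:
send_rows(
  moves=[
    [0, 0, 0.5, 0, 0, 0, 0],
    [0, 0, 0, 0, 0, 0, 0],
    [0, 0, 0, 0, 0, 0, 44],
    [0, 0, 0, 0, 0, 0, 48],
    [0, 0, 0, 0, 0, 0, 52],
  ],
)

```text
time_s: 21.42
ee_pos: [0.4474, -0.3517, 0.0322]
tool_rot: [[0.996, -0.09, 0.0], [-0.09, -0.996, -0.0], [0.0, 0.0, -1.0]]
contact_force: [0.7, -1.3, -0.3]
width: 0.504
```

Call:
send_rows(
  moves=[
    [0, 0, 0, 0, 0, 0, 53],
    [0, 0, 0, 0, 0, 0, 53],
    [0, 0, 0, 0, 0, 0, 53],
    [0, 0, 0, 0, 0, 0, 53],
    [0, 0, 0, 0, 0, 0, 53],
  ],
)

```text
time_s: 21.83
ee_pos: [0.4472, -0.3515, 0.0321]
tool_rot: [[0.996, -0.09, -0.0], [-0.09, -0.996, 0.0], [-0.0, -0.0, -1.0]]
contact_force: [0.4, 0.1, 0.5]
width: 0.53
```

Call:
send_rows(
  moves=[
    [0, 0, -5, 0, 0, 0, 53],
    [0, 0, -10, 0, 0, 0, 53],
    [0, 0, -20, 0, 0, 0, 53],
    [0, 0, -30, 0, 0, 0, 53],
    [0, 0, -30, 0, 0, 0, 53],
  ],
)

```text
time_s: 22.25
ee_pos: [0.4467, -0.3511, 0.1284]
tool_rot: [[0.996, -0.09, -0.001], [-0.09, -0.996, 0.001], [-0.001, -0.001, -1.0]]
contact_force: [-0.3, -0.8, -0.0]
width: 0.532
```

Call:
send_rows(
  moves=[
    [0, 0, -30, 0, 0, 0, 53],
    [-20, 0, -30, 0, 0, 0, 60],
    [-30, -20, 0, 0, 0, 0, 80],
    [-30, -30, 0, 0, 0, 0, 100],
    [0, 0, 0, 0, 0, 0, 100],
  ],
)

```text
time_s: 22.67
ee_pos: [0.3651, -0.2869, 0.1864]
tool_rot: [[0.996, -0.09, -0.008], [-0.09, -0.996, 0.009], [-0.008, -0.008, -1.0]]
contact_force: [-0.8, 1.9, -1.1]
width: 0.79
```

```bash
python3 - <<'E'
from h import *
st()
p,d=snap("side","15"); crop(p,260,100,460,260,4,"c15s.png"); p,d=snap("top","15"); cv2.imwrite("pics/c15.png",p[:,:,::-1])
C=cloud("top",d)
E
```

```text
t22.67 pos [ 0.3651 -0.2869  0.1864] yaw -5.16 tilt [-0.0077  0.0085] F [-0.8  1.9 -1.1] w 0.790 q1 -0.82 q6 -0.73
```

View pics/c15s.png

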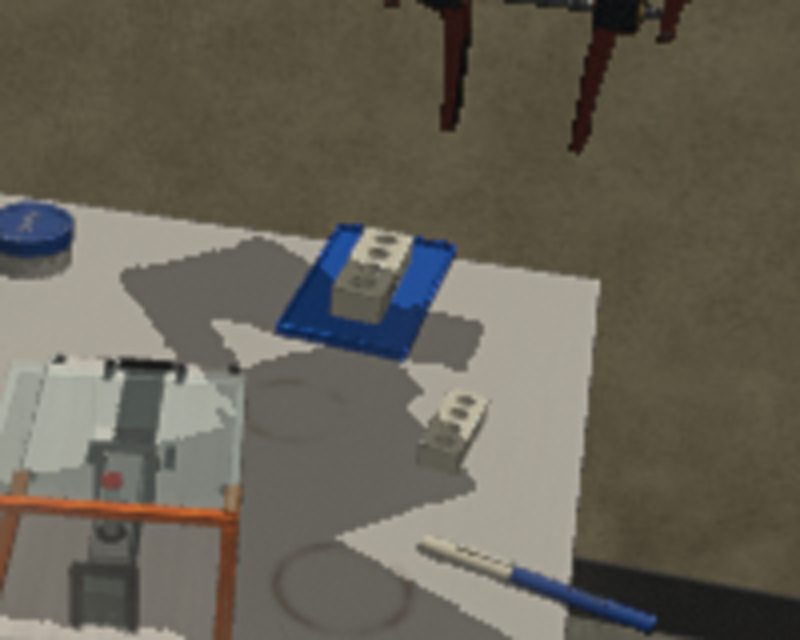

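View pics/c15.png

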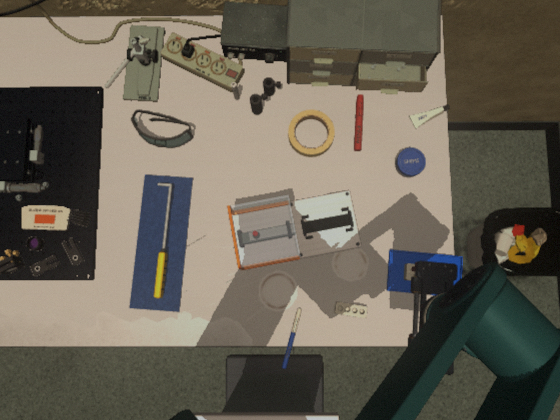

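Call:
send_rows(
  moves=[
    [0, 0, 0, 0, 0, 0, 100],
    [0, 0, 0, 0, 0, 0, 100],
    [0, 0, 0, 0, 0, 0, 100],
    [0, 0, 0, 0, 0, 0, 100],
    [0, 0, 0, 0, 0, 0, 100],
  ],
)

```text
time_s: 23.18
ee_pos: [0.3731, -0.2957, 0.187]
tool_rot: [[0.996, -0.09, 0.0], [-0.09, -0.996, 0.0], [0.0, -0.0, -1.0]]
contact_force: [0.5, -1.0, 0.1]
width: 0.998
```

```bash
python3 - <<'E'
from h import *
st()
p,d=snap("side","16"); C=cloud("side",d)
a=C[155:185,340:365].reshape(-1,3); a=a[(a[:,2]>.018)&(a[:,2]<.05)]
print("rack top z",np.percentile(a[:,2],[10,50,90]).round(4),a[:,:2].min(0),a[:,:2].max(0))
t0=np.load("pics/top0.npz")['p'].astype(int);t1=np.load("pics/top15.npz")['p'].astype(int)
for n,(x0,y0,x1,y1) in dict(goggles=(125,100,200,152),tape=(285,105,340,160),tin=(390,145,430,180),rod=(150,178,180,300)).items():
    print(n,np.abs(t1-t0)[y0:y1,x0:x1].max(2).mean().round(1),(np.abs(t1-t0)[y0:y1,x0:x1].max(2)>60).sum())
print(job_done())
E
```

```text
t23.18 pos [ 0.3731 -0.2957  0.187 ] yaw -5.16 tilt [0.0001 0.    ] F [ 0.5 -1.   0.1] w 0.998 q1 -0.82 q6 -0.73
rack top z [0.0204 0.0239 0.0252] [ 0.42471312 -0.40128599] [ 0.46752425 -0.30132557]
goggles 8.6 0
tape 9.3 0
tin 7.6 0
rod 9.1 10
the job is handed in; nothing more can be done
None
```

The job is done and handed in at about 23 s. I drew the bolt with the hook rod, laid the rod back on its mat, and set the larger rack down upright inside the blue tray.

- **Bolt:** I pulled until it would go no further. At the end the force rose to about 20 N and the pin no longer moved. The images show about 43 mm of travel against the 45 mm given, which is within the measuring error.
- **Rack:** Its top reads about 24–25 mm above the table, as expected for a rack standing flat on the tray floor (25 mm). In plan it lies inside the tray walls.
- **Rod and loose items:** The rod lies on the mat almost exactly where it was. The goggles, tape and tin look the same in the before and after pictures.
- **Disagreement:** The red pin cap measured about 2 mm off my dock fit. That stayed within the clearances I had left.

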